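Load the transfer lock of a weighing glove box with nested sample cups

TASK

Draw the carriage of the transfer lock out of its clear chamber to the loading end, let it lock there, and nest every steel cup from the bench over the tray's centring boss as one stack, mouths down. Then slide the loaded carriage fully home into the chamber and leave it locked with its release let go. The carriage locks in notches all along its rail: hold its black thumb release down for as long as it slides. Leave the bottle, the jar and the wooden box where they are.

Things in the scene. Friction and masses are not known exactly. Their poses are not given: they have to be found in the camera images.
- transfer_lock: Transfer lock fixed to the bench: white base plate 120 x 475 x 8 mm, two rails along its own y, a clear-walled, clear-roofed chamber with cream frame at the +y end. Origin: on the bench, under the tray's centre when the carriage is at the loading end; z up, +y towards the chamber, which is open only towards -y: mouth at y = 110 mm, closed end 270, 136 wide (x), 218 high (inside 128 and 210).
- carriage (a joint): Carriage position along the lock's +y, m: 0 loading end, 0.17 fully home in the chamber, stops at both; starts home. One piece: 100 x 100 mm tray, 50 mm wide arm towards -y, on it a grip block with the thumb release that always stays outside. With the release up a pawl locks it: up to 6 mm play at either end, a notch every 10 mm between. Release pressed 4 mm or more: slides with 1.5 N.
- tray (a point): Centre of the top face of the carriage's aluminium tray, 32 mm over the bench; axes as the lock's. Here rises the white round centring boss, 58 mm diameter, 8 mm high, chamfered; it goes inside the mouth of the lowest cup, whose rim then stands on the tray (cup origin at the height of this point).
- release_top (a point): Centre of the flat top of the thumb release, a round black button of 34 mm diameter, 18 mm proud of its grey block; at rest 68 mm over the bench, 160 mm from the tray's centre towards the lock's -y. Before and behind it along y, 6 mm thick, 50 mm wide guard walls rise to 78 mm, 62 mm apart inside; closed fingertips fit between and can push on them. Open at the sides (x).
- release (a joint): How far the thumb release is pressed down, in m: 0 up (locked), 0.009 fully down; springy, 4 N to start and 7 N fully down. Pressing 5 to 8 mm frees the carriage. Let go between two notches it stays about 3 mm down and the carriage is not locked.
- cup_a: Footed steel cup, mouth down, 66 mm high, about 160 g, five alike, any may be absent. Hollow cone, outer diameter 72 mm at the rim (bottom), 48 at the shoulder 52 mm up, wall 2.5, end 4 thick; on top a solid foot, diameter 36, height 14, to grip by. Origin: centre of the rim plane, z up through the foot. Nested over another it rests 18 mm above it, with 1.5 mm side play.
- cup_b: Footed steel cup, mouth down, 66 mm high, about 160 g, five alike, any may be absent. Hollow cone, outer diameter 72 mm at the rim (bottom), 48 at the shoulder 52 mm up, wall 2.5, end 4 thick; on top a solid foot, diameter 36, height 14, to grip by. Origin: centre of the rim plane, z up through the foot. Nested over another it rests 18 mm above it, with 1.5 mm side play.
- cup_c: Footed steel cup, mouth down, 66 mm high, about 160 g, five alike, any may be absent. Hollow cone, outer diameter 72 mm at the rim (bottom), 48 at the shoulder 52 mm up, wall 2.5, end 4 thick; on top a solid foot, diameter 36, height 14, to grip by. Origin: centre of the rim plane, z up through the foot. Nested over another it rests 18 mm above it, with 1.5 mm side play.
- cup_d: Footed steel cup, mouth down, 66 mm high, about 160 g, five alike, any may be absent. Hollow cone, outer diameter 72 mm at the rim (bottom), 48 at the shoulder 52 mm up, wall 2.5, end 4 thick; on top a solid foot, diameter 36, height 14, to grip by. Origin: centre of the rim plane, z up through the foot. Nested over another it rests 18 mm above it, with 1.5 mm side play.
- cup_e: Footed steel cup, mouth down, 66 mm high, about 160 g, five alike, any may be absent. Hollow cone, outer diameter 72 mm at the rim (bottom), 48 at the shoulder 52 mm up, wall 2.5, end 4 thick; on top a solid foot, diameter 36, height 14, to grip by. Origin: centre of the rim plane, z up through the foot. Nested over another it rests 18 mm above it, with 1.5 mm side play.
- bottle: White plastic bottle, 64 mm diameter, 170 mm high; to be left alone. Origin: centre of its underside.
- jar: Amber glass jar with black lid, 70 mm diameter, 80 mm high; to be left alone. Origin: centre of its underside.
- weight_box: Closed wooden box, 70 x 130 x 45 mm; to be left alone. Origin: centre of its underside.
There are look-alikes about, which are no part of the job. What is shaped like the cup_a but purple or turquoise is not meant. What is shaped like the cup_e but blue is not meant.

How it is judged:
By the outcome, as a careful person would: the job done as asked, in the order asked, and still so for the second after the job is handed in, with the robot touching nothing.
Of cup_a, cup_b, cup_c, cup_d, cup_e only 3 to 5 are there at a start; the rules pass over those that are not, and their reading is None.
At some moment in a run one of cup_a, cup_b, cup_c, cup_d, cup_e may be knocked a few centimetres aside while the robot is not near it.
It also fails if it takes over 210 s, if anything falls off the work surface, if the arm or the gripper's body presses on something with over 40 N, if the wrist force passes 120 N, or if a joint passes its speed limit or range.

ROBOT

A 6-joint arm with a two-finger parallel gripper is mounted at the origin on the work surface. World frame = base frame: x ahead of the robot, y to its left, z up, the work surface at z = 0. Lengths are in m, angles in rad, forces in N, time in s.
With the tool pointing down it reaches from about 0.375 to 0.9 m from the base axis. Payload 3.1 kg.
Tool frame: the origin (TCP) lies between the finger pads; the fingertips stand 22 mm ahead of it and the grasp point (between the pads) lies 3 mm ahead of it; z points along the fingers, y is the direction in which the jaws open and shut (so a half turn about z gives the same grasp; the last joint's range is limited). The gripper opens to 85 mm and grips with 20 to 120 N. Pads are 22 mm wide; open, the fingers measure 114 mm over their backs; the gripper's body (76 mm by 85 mm) begins 54 mm behind the grasp point. The pads swing forward as they close: fully open they stand 13 mm farther back than shut.
Start: joints at [-1.506, 0.527, 1.433, -0, 1.181, -0.178], TCP at [0.15, -0.607, 0.253] pointing down, gripper open.
Joint ranges: [-3.08, 3.08], [-0.75, 2.2], [0.22, 2.44], [-1.43, 4.57], [0, 2.65], [-2.85, 2.85]. Speed limits (rad/s): [2.79, 2.79, 3.14, 3.14, 3.14, 3.14].

INTERFACE

Orientations are given as a unit quaternion [x, y, z, w].
In Python, from station import status, snapshot, manip gives the robot as it stands.
- The arm moves only by the tool move_arm, never from a script. Its argument "plan" is a list that holds one entry, the list of rows, each a list of 7 numbers: the turn, a rotation vector about the tool's x, y, z scaled (see below), then the shift along the tool's x, y, z scaled (see below), then the closure, from 0 (fully open) to 1 (shut). A call has exactly 8 rows; each row is the pose to reach, as a shift and turn from the pose commanded when the call began, along the tool's axes at that moment; what a row does not reach only later rows make up. The controller multiplies each number of a shift by 100 mm and each number of a turn by pi/4 rad. A row lasts 1/8 s, in which the tool goes at most 62.5 mm and 10.7 degrees, less where a joint would pass 70% of its speed; a pose out of reach is approached as far as the arm can. A call with a number of a shift or a turn outside -1 to 1 is refused whole. A call with a gripper value outside its range is refused whole. The fingers move at their own pace and stop on an object; "force" is the grip in N (left out, the last holds). Time passes only in rows, so rows that repeat a pose let the fingers close, or fill a call up. It gives the time, the measured TCP pose, the force and the opening at its end, in the units of the state.
- status.sense(): the state, without advancing time (a new reading comes with each control period).
- snapshot(name): name is "scene" or "top" or "wrist"; returns a dict with "img" (480x640x3 uint8, red, green, blue), "depth" (480x640 float32, m along the optical axis (not along the pixel's ray), 0 where there is no reading), "mtx" (3x3 intrinsics, pixels), "k1" (the pictures are not rectified: a ray, as slopes to the right and down, at radius r is drawn at 1 + k1 r^2 times it, then the intrinsics apply), "T" (4x4, takes a point from camera to world coordinates). Camera axes: x right, y up, looking along -z (the intrinsics and any distortion apply to the point x, -y, -z); pixel columns grow to the right and rows downward; lengths in m; the calibration is good to about 2 mm. A picture is of the moment at which its call begins.
- manip.sign_off(): hands the job in, once; it reports no verdict.
The state is a dict: "t": time; "q": joint angles; "qd": joint speeds; "tau": joint torques, N m; "tcp_pos": TCP position; "tool_rot": TCP orientation; "force": force on the tool from outside, world axes, zero at the start; "ft_torque": the same for the moment, N m; "finger_gap": opening from 0.0 (shut) to 1.0 (fully open).
Only numpy, scipy, OpenCV 4.12 (cv2) and the standard library are available. Lean on these libraries where they do the work, as an engineer would, in place of code of your own. Each camera call takes 0.05 s, during which the arm holds its last target. There are 200 camera calls.

## Working session

There is one attempt and no reset: what is moved stays moved. The work goes in short steps, Python scripts to look and compute and a tool call to move; the robot and the scene stay as the last step left them, time stands still between calls to the robot, and variables do not carry over. Pictures are saved under pics/ and viewed, on a budget of 14 in all, crops included, one or two more only if the job needs it, and the job is handed in when it is done.

Besides the shell and the picture viewer there is one more tool, called after "Request:" as name(argument=value, ...), one argument or row to a line, values as JSON. move_arm: Moves the arm, as the interface text tells. Its arguments: {"type":"object","properties":{"plan":{"type":"array"},"force":{"type":"number"}},"required":["plan"]}

```bash
mkdir -p pics; ls
cat > h.py <<'E'
import numpy as np, cv2
from station import status, snapshot, manip
from scipy.spatial.transform import Rotation as R
def snap(n,save=None):
    s=snapshot(n)
    if save: cv2.imwrite(f'pics/{save}.png',s['img'][:,:,::-1])
    return s
def ray(s,u,v):
    K=s['mtx']; d=np.array([(u-K[0,2])/K[0,0],(v-K[1,2])/K[1,1]]); x=d.copy()
    for _ in range(20): x=d/(1+s['k1']*(x@x))
    T=s['T']; return T[:3,3],T[:3,:3]@np.array([x[0],-x[1],-1])
def onz(s,u,v,z):
    o,d=ray(s,u,v); return o+d*(z-o[2])/d[2]
def pt(s,u,v):
    o,d=ray(s,u,v); return o+d*s['depth'][int(round(v)),int(round(u))]
def cloud(s):
    K=s['mtx']; v,u=np.mgrid[0:480,0:640]
    d=np.stack([(u-K[0,2])/K[0,0],(v-K[1,2])/K[1,1]],-1); x=d.copy()
    for _ in range(20): x=d/(1+s['k1']*(x**2).sum(-1,keepdims=True))
    z=s['depth']; p=np.stack([x[...,0]*z,-x[...,1]*z,-z],-1)
    return p@s['T'][:3,:3].T+s['T'][:3,3]
def proj(s,P):
    c=np.linalg.inv(s['T'])@np.append(P,1); x=np.array([c[0],-c[1]])/-c[2]
    x=x*(1+s['k1']*(x@x)); K=s['mtx']; return K[0,0]*x[0]+K[0,2],K[1,1]*x[1]+K[1,2]
def to(P,q=None,yaw=None):
    """shift units (tool axes) to world TCP target P, turn units about z"""
    st=status.sense(); r=R.from_quat(st['tool_rot']); return r.inv().apply(np.array(P)-st['tcp_pos'])*10
E
python3 - <<'E'
from h import *
print(status.sense())
for n in('scene','top','wrist'):
    s=snap(n,n+'0'); print(n,s['mtx'].tolist(),s['k1'],s['T'].round(3).tolist())
E
```

```text
pics
{'t': 0.0, 'q': array([-1.50653281e+00,  5.28452908e-01,  1.43391658e+00,  2.84555554e-05,
        1.18138105e+00, -1.78507783e-01]), 'qd': array([-0.00101014,  0.00027025,  0.0005974 , -0.00109714,  0.00089771,
        0.00098296]), 'tau': array([ 6.90203888e-04, -4.42344618e+01, -1.78023344e+01, -2.67813157e-04,
        8.60030676e-03, -2.60627274e-06]), 'tcp_pos': array([ 0.15023329, -0.60598528,  0.25233716]), 'tool_rot': array([ 9.92641882e-01,  1.21082329e-01,  7.47333266e-05, -1.07643286e-03]), 'force': array([-0.26945303,  0.21042285, -0.58138194]), 'ft_torque': array([ 0.03527042, -0.00937416,  0.0027936 ]), 'finger_gap': 0.9988422867338319}
scene [[601.4242274572541, 0.0, 330.6682247724495], [0.0, 601.4242274572541, 240.55696588799174], [0.0, 0.0, 1.0]] -0.20485089345242424 [[0.838, -0.389, 0.382, 1.057], [0.545, 0.6, -0.585, -0.863], [-0.002, 0.699, 0.715, 1.084], [0.0, 0.0, 0.0, 1.0]]
top [[569.6269916686416, 0.0, 320.9539350622793], [0.0, 569.6269916686416, 237.93160241411675], [0.0, 0.0, 1.0]] -0.039083045344314137 [[0.016, 0.985, -0.172, 0.23], [-1.0, 0.016, -0.001, 0.001], [0.002, 0.172, 0.985, 1.608], [0.0, 0.0, 0.0, 1.0]]
wrist [[391.2606324066592, 0.0, 321.1928353507147], [0.0, 391.2606324066592, 236.55250513826184], [0.0, 0.0, 1.0]] -0.043907895865866305 [[0.238, 0.931, 0.277, 0.221], [-0.971, 0.229, 0.066, -0.589], [-0.002, -0.285, 0.959, 0.373], [0.0, 0.0, 0.0, 1.0]]
```

View pics/scene0.png

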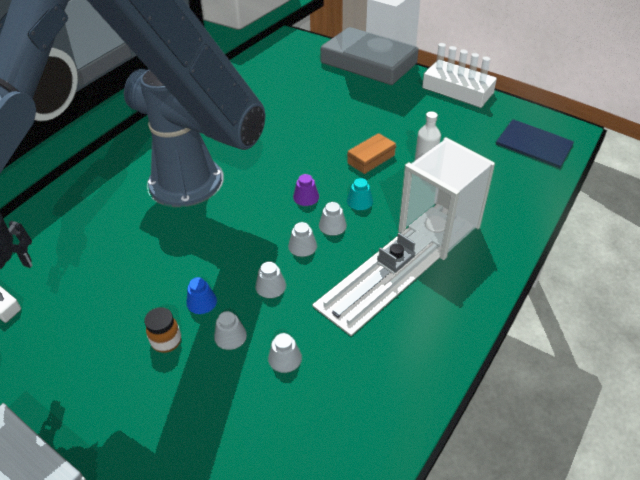

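View pics/top0.png

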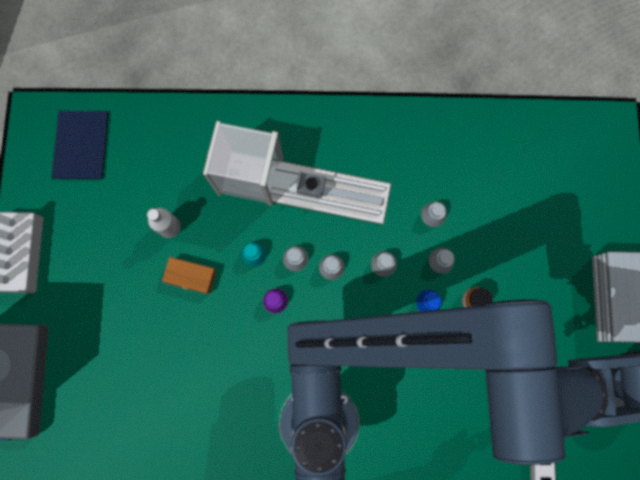

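The scene view shows five steel cups, at (333,219), (302,240), (270,280), (230,330) and (285,353). The look-alikes are purple (306,190), turquoise (360,195) and blue (201,295). The top view shows the same cups at (295,258), (331,266), (384,263), (441,260) and (434,213), and the thumb release at (312,183). I'll measure them and confirm with one crop.

```bash
cat > cups.py <<'E'
from h import *
def cups(s):
    """foot tops: grey pixels whose depth point lies near z=66mm"""
    C=cloud(s); hsv=cv2.cvtColor(s['img'],cv2.COLOR_RGB2HSV)
    m=((hsv[...,1]<60)&(C[...,2]>.059)&(C[...,2]<.073)&(s['depth']>0)).astype(np.uint8)
    n,l,st,ce=cv2.connectedComponentsWithStats(m)
    out=[]
    for i in range(1,n):
        if st[i,4]<40: continue
        P=C[l==i]; out.append((ce[i].round(1),int(st[i,4]),onz(s,*ce[i],.066)[:2].round(4),P.mean(0).round(4),np.ptp(P,0).round(3)))
    return out
E
python3 - <<'E'
from cups import *
S={n:snap(n) for n in('top','scene')}
for n in S:
    print(n)
    for o in cups(S[n]): print(*o)
s=S['scene']; cv2.imwrite('pics/crop.png',cv2.resize(s['img'][160:380,180:400,::-1],None,fx=2.7,fy=2.7,interpolation=cv2.INTER_CUBIC))
# base plate & button
for n in S:
    s=S[n]; C=cloud(s); hsv=cv2.cvtColor(s['img'],cv2.COLOR_RGB2HSV)
    box=(C[...,0]>.55)&(abs(C[...,1])<.4)
    m=(box&(hsv[...,2]<70)&(hsv[...,1]<90)&(C[...,2]>.06)&(C[...,2]<.075)).astype(np.uint8)
    k,l,st,ce=cv2.connectedComponentsWithStats(m)
    for i in range(1,k):
        if st[i,4]>25: print(n,'button',ce[i],st[i,4],onz(s,*ce[i],.068),C[l==i].mean(0))
    m=(box&(hsv[...,2]>120)&(hsv[...,1]<60)&(C[...,2]>.004)&(C[...,2]<.02)).astype(np.uint8)
    k,l,st,ce=cv2.connectedComponentsWithStats(m)
    ys=C[m>0]; r=cv2.minAreaRect((ys[:,:2]*1000).astype(np.float32)); print(n,'plate',r,cv2.boxPoints(r).round(1).tolist())
E
```

```text
top
[310.7 182.3] 91 [0.657 0.033] [0.6566 0.0329 0.0675] [0.032 0.031 0.013]
[437.2 209. ] 130 [ 0.5865 -0.3201] [ 0.5866 -0.3201  0.0659] [0.039 0.038 0.014]
[ 16.6 251.3] 1406 [0.4483 0.8426] [0.4492 0.8443 0.063 ] [0.219 0.096 0.014]
[293.9 254.7] 133 [0.4517 0.075 ] [0.4517 0.075  0.0664] [0.037 0.033 0.013]
[445.5 256.9] 135 [ 0.4523 -0.3403] [ 0.4522 -0.3402  0.0664] [0.035 0.04  0.013]
[605.1 296.6] 252 [ 0.3496 -0.7765] [ 0.3501 -0.776   0.0671] [0.238 0.012 0.014]
[385.4 260.2] 133 [ 0.4408 -0.1751] [ 0.4408 -0.1751  0.066 ] [0.035 0.036 0.013]
[331.3 263.7] 129 [ 0.4288 -0.0275] [ 0.4288 -0.0275  0.066 ] [0.041 0.036 0.013]
[ 23.  395.5] 1278 [0.0621 0.7858] [0.0631 0.7849 0.068 ] [0.297 0.113 0.014]
scene
[235.    9.5] 204 [-0.5212  0.8536] [-0.522   0.8546  0.066 ] [0.223 0.211 0.014]
[362.3  53.8] 657 [0.1083 0.7972] [0.1069 0.797  0.0669] [0.301 0.21  0.014]
[460.2  77. ] 629 [0.4605 0.8454] [0.4579 0.8517 0.0626] [0.221 0.132 0.014]
[421.5 149.7] 46 [0.5332 0.4076] [0.533  0.408  0.0656] [0.037 0.017 0.013]
[418. 202.] 131 [0.6249 0.2053] [0.6251 0.2057 0.0663] [0.035
[... 759 characters left out ...]
5959596 ] 99 [0.65557277 0.03343062 0.068     ] [0.65551963 0.03342243 0.06820269]
top plate ((665.8738403320312, 21.874603271484375), (679.6082153320312, 179.0211639404297), 67.76287078857422) [[454.3999938964844, -258.79998779296875], [620.0999755859375, -326.5], [877.2999877929688, 302.5], [711.5999755859375, 370.29998779296875]]
scene button [398.06329114 250.10126582] 79 [0.66344954 0.02774305 0.068     ] [0.66293995 0.02890201 0.06671828]
scene plate ((647.752197265625, -35.862152099609375), (659.0305786132812, 146.19004821777344), 79.7345199584961) [[517.0999755859375, -347.1000061035156], [661.0, -373.1000061035156], [778.4000244140625, 275.3999938964844], [634.5, 301.3999938964844]]
```

View pics/crop.png

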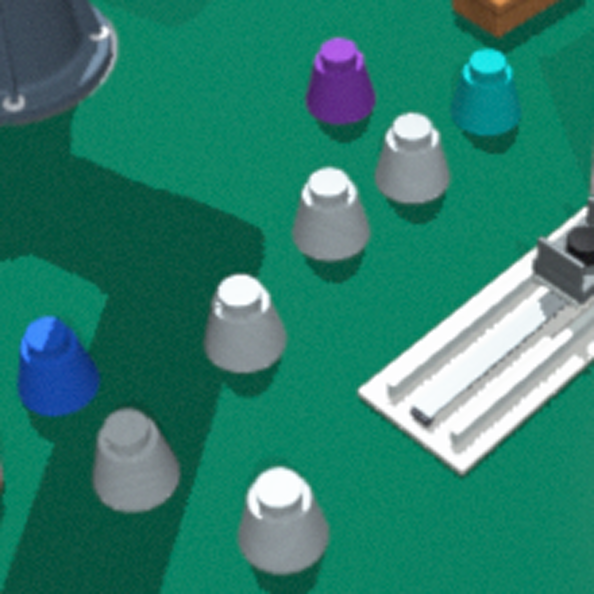

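The crop confirms that all five grey cups are steel: crop (330,212), (413,157), (244,322), (135,457) and (282,520). The purple, turquoise and blue ones are clearly different. Next I'll get the lock's yaw and the way to the release.

Run:
```python
from h import *
s=snap('top'); C=cloud(s); hsv=cv2.cvtColor(s['img'],cv2.COLOR_RGB2HSV)
m=((hsv[...,2]>120)&(hsv[...,1]<60)).astype(np.uint8); m[:, :276]=0; m[:,400:]=0; m[:150]=0;m[230:]=0
# outer plate edges by column: first/last white row
up=[];lo=[]
for u in range(285,385,3):
    r=np.where(m[:,u])[0]; r=r[(r>150)]
    if len(r): up.append(onz(s,u,r[0]-.5,.008)[:2]); lo.append(onz(s,u,r[-1]+.5,.008)[:2])
for e in (up,lo):
    vx,vy,x,y=cv2.fitLine(np.array(e,np.float32),cv2.DIST_HUBER,0,.01,.01).ravel(); print(vx,vy,x,y,np.arctan2(-vx,vy) if vy>0 else np.arctan2(vx,-vy))
    print((x+ vx/vy*(0-y)))
st=status.sense(); print(st['tcp_pos'],R.from_quat(st['tool_rot']).as_matrix().round(3).tolist())
```

```text
0.17462336 0.9846353 0.7093498 -0.009914642 -0.17552324
0.71110815
0.18890035 0.98199624 0.57335097 -0.07130425 -0.19004223
0.5870673
[ 0.15027123 -0.6064214   0.25295707] [[0.971, 0.24, -0.0], [0.24, -0.971, 0.001], [0.0, -0.001, -1.0]]
```

Request:
move_arm(
  plan=[
    [[0,0,0.13,0.25,-0.2,0,0.3],[0,0,0.26,0.5,-0.4,0,0.4],[0,0,0.4,0.75,-0.6,0,0.5],[0,0,0.544,1,-0.8,0,0.6],[0,0,0.544,1,-0.8,0,0.7],[0,0,0.544,1,-0.8,0,0.8],[0,0,0.544,1,-0.8,0,0.9],[0,0,0.544,1,-0.8,0,1]],
  ],
)

```text
t: 1.3
tcp_pos: [0.2276, -0.5057, 0.2532]
tool_rot: [0.996, -0.092, -0.0, 0.0]
force: [0.5, 0.5, -0.1]
finger_gap: 0.0
```

Request:
move_arm(
  plan=[
    [[0,0,0,0.07,-0.13,0,1],[0,0,0,0.14,-0.26,0,1],[0,0,0,0.21,-0.4,0,1],[0,0,0,0.28,-0.54,0,1],[0,0,0,0.35,-0.68,0,1],[0,0,0,0.42,-0.82,0,1],[0,0,0,0.49,-0.96,0,1],[0,0,0,0.51,-1,0,1]],
  ],
)

```text
t: 2.3
tcp_pos: [0.2973, -0.4149, 0.2533]
tool_rot: [0.996, -0.091, -0.0, -0.0]
force: [-0.3, 0.3, 0.5]
finger_gap: 0.004
```

Request:
move_arm(
  plan=[
    [[0,0,0,0.07,-0.13,0,1],[0,0,0,0.14,-0.26,0,1],[0,0,0,0.21,-0.4,0,1],[0,0,0,0.28,-0.54,0,1],[0,0,0,0.35,-0.68,0,1],[0,0,0,0.42,-0.82,0,1],[0,0,0,0.49,-0.96,0,1],[0,0,0,0.51,-1,0,1]],
  ],
)

```text
t: 3.3
tcp_pos: [0.3657, -0.326, 0.2533]
tool_rot: [0.996, -0.091, -0.0, -0.0]
force: [0.6, -0.0, -0.8]
finger_gap: -0.001
```

Request:
move_arm(
  plan=[
    [[0,0,0,0.07,-0.13,0,1],[0,0,0,0.14,-0.26,0,1],[0,0,0,0.21,-0.4,0,1],[0,0,0,0.28,-0.54,0,1],[0,0,0,0.35,-0.68,0,1],[0,0,0,0.42,-0.82,0,1],[0,0,0,0.49,-0.96,0,1],[0,0,0,0.51,-1,0,1]],
  ],
)

```text
t: 4.3
tcp_pos: [0.4341, -0.2371, 0.2533]
tool_rot: [0.996, -0.091, -0.0, -0.0]
force: [-0.5, 0.1, -0.0]
finger_gap: -0.001
```

Request:
move_arm(
  plan=[
    [[0,0,0,0.07,-0.13,0,1],[0,0,0,0.14,-0.26,0,1],[0,0,0,0.21,-0.4,0,1],[0,0,0,0.28,-0.54,0,1],[0,0,0,0.35,-0.68,0,1],[0,0,0,0.42,-0.82,0,1],[0,0,0,0.49,-0.96,0,1],[0,0,0,0.51,-1,0,1]],
  ],
)

```text
t: 5.3
tcp_pos: [0.5026, -0.1482, 0.2533]
tool_rot: [0.996, -0.091, 0.0, 0.0]
force: [-0.7, -0.3, 0.1]
finger_gap: 0.004
```

Request:
move_arm(
  plan=[
    [[0,0,0,0.07,-0.13,0,1],[0,0,0,0.14,-0.26,0,1],[0,0,0,0.21,-0.4,0,1],[0,0,0,0.28,-0.54,0,1],[0,0,0,0.35,-0.68,0,1],[0,0,0,0.42,-0.82,0,1],[0,0,0,0.49,-0.96,0,1],[0,0,0,0.51,-1,0,1]],
  ],
)

```text
t: 6.3
tcp_pos: [0.5711, -0.0593, 0.2533]
tool_rot: [0.996, -0.091, 0.0, 0.0]
force: [-1.8, 0.3, 0.1]
finger_gap: -0.001
```

Request:
move_arm(
  plan=[
    [[0,0,0,0.07,-0.13,0.1,1],[0,0,0,0.14,-0.26,0.2,1],[0,0,0,0.21,-0.4,0.3,1],[0,0,0,0.28,-0.54,0.4,1],[0,0,0,0.35,-0.68,0.5,1],[0,0,0,0.42,-0.82,0.6,1],[0,0,0,0.49,-0.96,0.7,1],[0,0,0,0.51,-1,0.7,1]],
  ],
)

```text
t: 7.3
tcp_pos: [0.639, 0.0299, 0.1821]
tool_rot: [0.996, -0.092, -0.001, -0.0]
force: [0.7, -0.1, 0.5]
finger_gap: 0.002
```

Run:
```python
from h import *
st=status.sense(); print(st['tcp_pos'],R.from_quat(st['tool_rot']).as_matrix().round(3).tolist(),st['q'],st['force'],st['t'])
s=snap('wrist','w1'); print(proj(s,[.658,.031,.068]))
```

```text
[0.63904545 0.02985279 0.18214855] [[0.983, -0.182, -0.002], [-0.182, -0.983, 0.0], [-0.002, 0.0, -1.0]] [-1.27715010e-01  6.29580230e-01  1.45759083e+00  1.53075480e-05
  1.05614208e+00  1.62641577e+00] [ 0.74680845 -0.14070017  0.51031893] 7.3
(np.float64(314.3737230378369), np.float64(212.4486077714416))
```

View pics/w1.png

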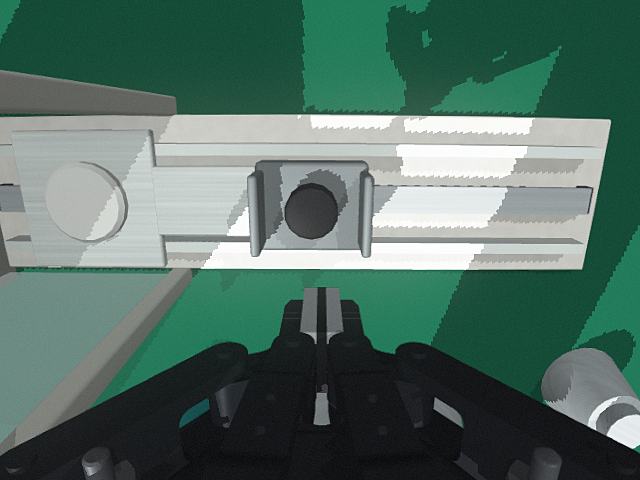

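The wrist view shows the button at (312,211), within 2 px of the projected estimate of (314,212). The lock is aligned with the tool, and the tray with its boss is at (85,200). I'll press the release now.

Request:
move_arm(
  plan=[
    [[0,0,0,0.1,-0.03,0,1],[0,0,0,0.19,-0.05,0.2,1],[0,0,0,0.19,-0.05,0.5,1],[0,0,0,0.19,-0.05,0.75,1],[0,0,0,0.19,-0.05,0.9,1],[0,0,0,0.19,-0.05,0.95,1],[0,0,0,0.19,-0.05,0.99,1],[0,0,0,0.19,-0.05,0.99,1]],
  ],
)

```text
t: 8.35
tcp_pos: [0.6581, 0.03, 0.0852]
tool_rot: [0.996, -0.092, -0.0, 0.0]
force: [-3.8, -0.7, 5.1]
finger_gap: 0.002
```

Request:
move_arm(
  plan=[
    [[0,0,0,0,0,0.02,1],[0,0,0,0,0,0.02,1],[0,0,0,0,0.05,0.02,1],[0,0,0,0,0.1,0.02,1],[0,0,0,0,0.15,0.02,1],[0,0,0,0,0.2,0.02,1],[0,0,0,0,0.25,0.02,1],[0,0,0,0,0.3,0.02,1]],
  ],
)

```text
t: 9.35
tcp_pos: [0.6529, 0.0015, 0.0839]
tool_rot: [0.996, -0.092, 0.0, -0.001]
force: [-2.6, 3.0, 5.4]
finger_gap: -0.002
```

Run:
```python
from h import *
st=status.sense(); print(st['tcp_pos'],st['force'])
s=snap('wrist','w2')
```

```text
[0.65291998 0.00149579 0.08385321] [-2.63932992  3.00673714  5.4327782 ]
```

View pics/w2.png

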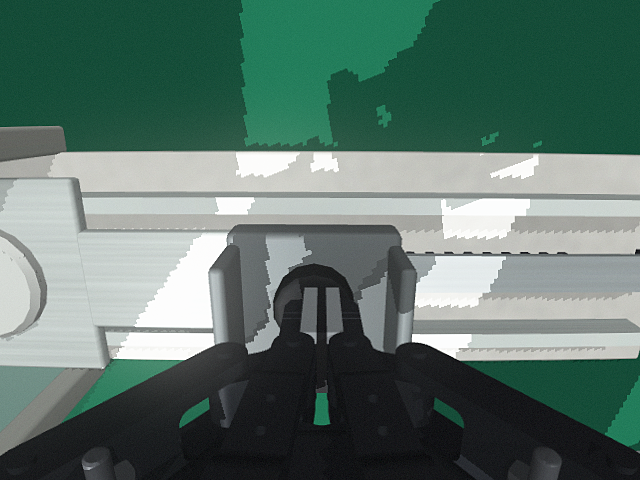

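The fingertips are on the button at (318,300) and the carriage is sliding with them. I'll keep drawing it out.

Request:
move_arm(
  plan=[
    [[0,0,0,0,0.1,0,1],[0,0,0,0,0.22,0,1],[0,0,0,0,0.35,0,1],[0,0,0,0,0.48,0,1],[0,0,0,0,0.61,0,1],[0,0,0,0,0.74,0,1],[0,0,0,0,0.87,0,1],[0,0,0,0,1,0,1]],
  ],
)

```text
t: 10.4
tcp_pos: [0.6345, -0.0971, 0.0838]
tool_rot: [0.996, -0.092, 0.0, -0.001]
force: [-2.7, 1.0, 5.5]
finger_gap: -0.0
```

Request:
move_arm(
  plan=[
    [[0,0,0,0,0.05,0,1],[0,0,0,0,0.1,0,1],[0,0,0,0,0.15,0,1],[0,0,0,0,0.2,0,1],[0,0,0,0,0.25,0,1],[0,0,0,0,0.3,0,1],[0,0,0,0,0.35,0,1],[0,0,0,0,0.35,0,1]],
  ],
)

```text
t: 11.4
tcp_pos: [0.628, -0.1321, 0.0838]
tool_rot: [0.996, -0.092, -0.0, 0.0]
force: [-4.4, -0.4, 6.0]
finger_gap: 0.0
```

Run:
```python
from h import *
st=status.sense(); print(st['tcp_pos'],st['force'])
s=snap('wrist','w3')
```

```text
[ 0.62797302 -0.13213256  0.08377994] [-4.40461942 -0.38907104  6.02383034]
```

View pics/w3.png

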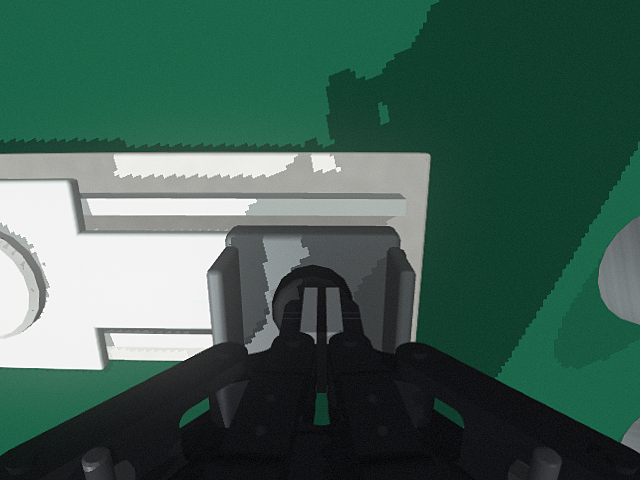

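The carriage is nearly at the end: the grip block is close to the plate edge at x=430. I'll go on to the stop.

Request:
move_arm(
  plan=[
    [[0,0,0,0,0.04,0,1],[0,0,0,0,0.08,0,1],[0,0,0,0,0.11,0,1],[0,0,0,0,0.14,0,1],[0,0,0,0,0.17,0,1],[0,0,0,0,0.2,0,1],[0,0,0,0,0.22,0,1],[0,0,0,0,0.22,0,1]],
  ],
)

```text
t: 12.45
tcp_pos: [0.6269, -0.1496, 0.0844]
tool_rot: [0.996, -0.093, 0.003, -0.003]
force: [3.1, 12.1, 6.4]
finger_gap: 0.0
```

Request:
move_arm(
  plan=[
    [[0,0,0,0,0.01,0,1],[0,0,0,0,0.02,0,1],[0,0,0,0,0.03,0,1],[0,0,0,0,0.04,0,1],[0,0,0,0,0.05,0,1],[0,0,0,0,0.06,0,1],[0,0,0,0,0.06,0,1],[0,0,0,0,0.06,0,1]],
  ],
)

```text
t: 13.45
tcp_pos: [0.6267, -0.1501, 0.0845]
tool_rot: [0.996, -0.094, 0.003, -0.007]
force: [8.7, 26.7, 7.8]
finger_gap: -0.004
```

Run:
```python
from h import *
st=status.sense(); print(st['tcp_pos'],st['force'])
s=snap('wrist','w4')
```

```text
[ 0.62674121 -0.15006385  0.08451344] [ 8.68496036 26.71083117  7.77792422]
```

Request:
move_arm(
  plan=[
    [[0,0,0,0,-0.06,0,1],[0,0,0,0,-0.06,-0.05,1],[0,0,0,0,-0.06,-0.1,1],[0,0,0,0,-0.06,-0.2,1],[0,0,0,0,-0.06,-0.4,1],[0,0,0,0,-0.06,-0.6,1],[0,0,0,0,-0.06,-0.8,0.8],[0,0,0,0,-0.06,-1,0.5]],
  ],
)

```text
t: 14.5
tcp_pos: [0.6247, -0.1545, 0.1847]
tool_rot: [0.996, -0.092, 0.001, 0.001]
force: [0.3, -0.6, -0.4]
finger_gap: 0.396
```

```bash
cat > lock.py <<'E'
from cups import *
# lock features in wrist view: button (dark) height and boss/tray
def button(s):
    C=cloud(s); hsv=cv2.cvtColor(s['img'],cv2.COLOR_RGB2HSV)
    m=((hsv[...,2]<90)&(C[...,2]>.052)&(C[...,2]<.072)&(C[...,0]>.55)&(s['depth']>0)).astype(np.uint8)
    m=cv2.morphologyEx(m,cv2.MORPH_OPEN,np.ones((3,3)))
    n,l,st,ce=cv2.connectedComponentsWithStats(m)
    return [(ce[i],st[i,4],onz(s,*ce[i],.068).round(4),np.median(C[l==i],0).round(4)) for i in range(1,n) if st[i,4]>60]
E
python3 - <<'E'
from lock import *
st=status.sense(); print(st['tcp_pos'],st['force'],st['finger_gap'],R.from_quat(st['tool_rot']).as_matrix().round(3).tolist())
for n in('wrist','top','scene'):
    s=snap(n,n+'5'); print(n,button(s))
    for o in cups(s): 
        if .38<o[2][0]<.75 and abs(o[2][1])<.42: print(*o)
E
```

```text
[ 0.6246921  -0.15449514  0.18472161] [ 0.31036061 -0.63549509 -0.41264412] 0.39614541069115156 [[0.983, -0.184, 0.002], [-0.184, -0.983, -0.001], [0.002, 0.001, -1.0]]
wrist [(array([237.55214724, 237.1206544 ]), np.int32(489), array([ 0.6369, -0.1025,  0.068 ]), array([ 0.6357, -0.1012,  0.0625])), (array([286.08430493, 241.14663677]), np.int32(2230), array([ 0.6286, -0.1322,  0.068 ]), array([ 0.6285, -0.1321,  0.0678])), (array([562.04296875, 228.078125  ]), np.int32(256), array([ 0.6042, -0.3071,  0.068 ]), array([ 0.6012, -0.3118,  0.0592]))]
[236.2 238.3] 392 [ 0.6358 -0.1009] [ 0.6356 -0.1009  0.0662] [0.05  0.01  0.014]
[336.2 218.2] 84 [ 0.6369 -0.1661] [ 0.6371 -0.1661  0.0669] [0.026 0.01  0.014]
[285.8 242.4] 2125 [ 0.6272 -0.1315] [ 0.6276 -0.1317  0.0675] [0.033 0.034 0.011]
[578.1 247. ] 2382 [ 0.5884 -0.3189] [ 0.5881 -0.3192  0.0655] [0.036 0.037 0.009]
[603.  402.8] 1371 [ 0.4579 -0.34  ] [ 0.4572 -0.3405  0.0654] [0.036 0.036 0.009]
top []
[437.2 209.1] 131 [ 0.5861 -0.3199] [ 0.586  -0.3198  0.0666] [0.035 0.036 0.013]
[445.6 256.9] 139 [ 0.4523 -0.3405] [ 0.4522
[... 445 characters left out ...]
 0.4087] [0.5339 0.408  0.0665] [0.036 0.015 0.014]
[418.5 201.6] 131 [0.6255 0.2071] [0.6256 0.2079 0.066 ] [0.034 0.149 0.014]
[301.3 228.3] 145 [ 0.4314 -0.0338] [ 0.431  -0.0332  0.0653] [0.037 0.039 0.013]
[267.9 268.3] 172 [ 0.4421 -0.1812] [ 0.4419 -0.181   0.0657] [0.037 0.036 0.013]
[358.1 281. ] 69 [ 0.6333 -0.1022] [ 0.6332 -0.1021  0.0658] [0.049 0.012 0.014]
[347.9 289.3] 165 [ 0.6269 -0.1347] [ 0.6273 -0.1354  0.067 ] [0.033 0.035 0.013]
[337.7 298.7] 80 [ 0.6222 -0.1693] [ 0.6222 -0.1694  0.0661] [0.049 0.012 0.014]
[226.2 318.7] 216 [ 0.4539 -0.3445] [ 0.4538 -0.3444  0.0658] [0.037 0.037 0.013]
[282.8 341. ] 215 [ 0.5879 -0.3242] [ 0.5879 -0.3241  0.0659] [0.034 0.037 0.013]
```

View pics/wrist5.png

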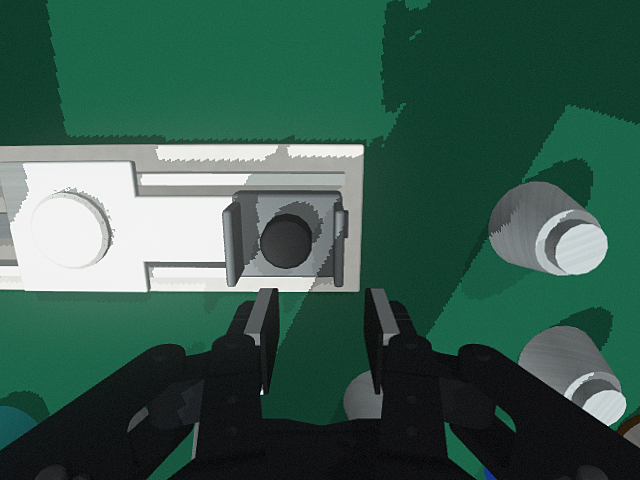

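The button is up at (286,241), z 0.0675, so the carriage is locked at the loading end. The boss is at (70,230), and two cups show at right, at (578,247) and (603,403). First cup: the one at (0.588,-0.32).

Request:
move_arm(
  plan=[
    [[0,0,0,0,0.1,0,0.35],[0,0,0,0,0.22,0,0.35],[0,0,0,0,0.35,0,0.35],[0,0,0,0,0.48,0,0.35],[0,0,0,0,0.61,0,0.35],[0,0,0,0,0.74,0,0.35],[0,0,0,0,0.87,0,0.35],[0,0,0,0,1,0,0.35]],
  ],
)

```text
t: 15.65
tcp_pos: [0.6058, -0.2528, 0.1823]
tool_rot: [0.996, -0.092, 0.0, 0.0]
force: [-0.5, 0.1, -0.4]
finger_gap: 0.653
```

Request:
move_arm(
  plan=[
    [[0,0,0,-0.01,0.12,0,0.35],[0,0,0,-0.02,0.24,0,0.35],[0,0,0,-0.03,0.36,0,0.35],[0,0,0,-0.04,0.48,0.1,0.35],[0,0,0,-0.06,0.6,0.2,0.35],[0,0,0,-0.06,0.69,0.3,0.35],[0,0,0,-0.06,0.69,0.3,0.35],[0,0,0,-0.06,0.69,0.3,0.35]],
  ],
)

```text
t: 16.65
tcp_pos: [0.5875, -0.3185, 0.1522]
tool_rot: [0.996, -0.092, -0.0, -0.0]
force: [-1.1, 0.4, 0.7]
finger_gap: 0.649
```

```bash
cat > look.py <<'E'
from cups import *
def near(zf=.066):
    st=status.sense(); t=st['tcp_pos']; s=snap('wrist')
    print('tcp',t.round(4),'gap',round(st['finger_gap'],3),'F',st['force'].round(1),'t',round(st['t'],2))
    for o in cups(s):
        if np.hypot(*(o[2]-t[:2]))<.2: print(o[0],o[1],o[2],o[3],'shift',to([*o[2],.074]).round(3))
if __name__=='__main__': near()
E
python3 look.py
```

```text
tcp [ 0.5875 -0.3185  0.1522] gap 0.649 F [-1.1  0.4  0.7] t 16.65
[ 49.7 247.2] 1460 [ 0.6212 -0.1673] [ 0.621  -0.1675  0.0663] shift [ 0.053 -1.547  0.785]
[ 10.7 249.1] 1129 [ 0.6245 -0.1437] [ 0.6243 -0.1432  0.0655] shift [ 0.042 -1.785  0.785]
[327.5 254.2] 3098 [ 0.5881 -0.3216] [ 0.5879 -0.3216  0.0658] shift [0.01  0.031 0.785]
[392.2 416.9] 265 [ 0.4707 -0.3427] [ 0.4682 -0.3428  0.0632] shift [-1.106  0.453  0.785]
[158.6 468.9] 717 [ 0.4553 -0.1789] [ 0.454  -0.1779  0.0646] shift [-1.557 -1.129  0.785]
```

Request:
move_arm(
  plan=[
    [[0,0,0,0.01,0.03,0.2,0.35],[0,0,0,0.01,0.03,0.4,0.35],[0,0,0,0.01,0.03,0.6,0.35],[0,0,0,0.01,0.03,0.77,0.35],[0,0,0,0.01,0.03,0.77,0.35],[0,0,0,0.01,0.03,0.77,0.8],[0,0,0,0.01,0.03,0.77,0.8],[0,0,0,0.01,0.03,0.77,0.8]],
  ],
  force=40,
)

```text
t: 17.7
tcp_pos: [0.5882, -0.3221, 0.076]
tool_rot: [0.996, -0.092, 0.001, 0.0]
force: [0.2, -0.8, 0.4]
finger_gap: 0.398
```

Request:
move_arm(
  plan=[
    [[0,0,0,0,0,0,0.8],[0,0,0,0,0,0,0.8],[0,0,0,0,0,-0.1,0.8],[0,0,0,0,0,-0.3,0.8],[0,0,0,0,0,-0.5,0.8],[0,0,0,0,0,-0.7,0.8],[0,0,0,0,0,-0.9,0.8],[0,0,0,0,0,-1,0.8]],
  ],
)

```text
t: 18.7
tcp_pos: [0.5885, -0.3223, 0.1779]
tool_rot: [0.996, -0.092, 0.001, 0.001]
force: [0.9, 0.1, -1.0]
finger_gap: 0.402
```

Run:
```python
from h import *
st=status.sense(); print(st['tcp_pos'],st['force'],st['finger_gap'])
s=snap('wrist','w6'); print(to([.657,.0253,.18]))
```

```text
[ 0.5884937  -0.32227886  0.17788394] [ 0.90861438  0.07646212 -0.95648823] 0.40223429714128395
[ 0.03276809 -3.54425773 -0.02127592]
```

View pics/w6.png

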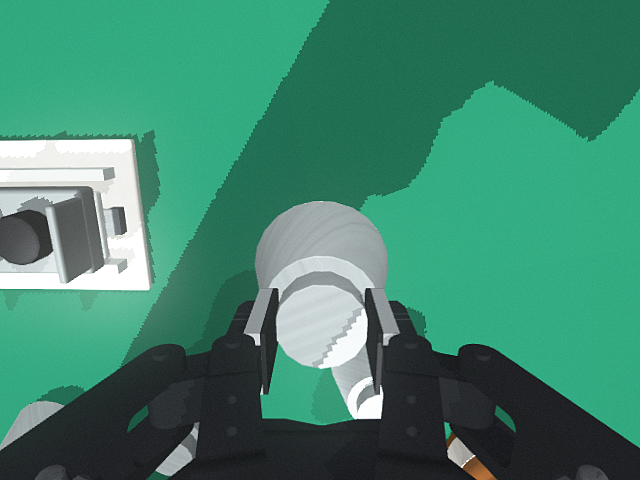

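The view shows the cup gripped by its foot at (322,320) and clear of the bench. I'll carry it towards the tray.

Request:
move_arm(
  plan=[
    [[0,0,0,0,-0.1,-0.05,0.8],[0,0,0,0,-0.22,-0.1,0.8],[0,0,0,0,-0.35,-0.2,0.8],[0,0,0,0,-0.48,-0.2,0.8],[0,0,0,0,-0.61,-0.2,0.8],[0,0,0,0,-0.74,-0.2,0.8],[0,0,0,0,-0.87,-0.2,0.8],[0,0,0,0,-1,-0.2,0.8]],
  ],
)

```text
t: 19.75
tcp_pos: [0.6062, -0.2226, 0.1951]
tool_rot: [0.996, -0.092, -0.0, -0.0]
force: [0.4, -0.2, -0.6]
finger_gap: 0.4
```

Request:
move_arm(
  plan=[
    [[0,0,0,0,-0.12,0,0.8],[0,0,0,0,-0.25,0,0.8],[0,0,0,0,-0.37,0,0.8],[0,0,0,0,-0.5,0,0.8],[0,0,0,0,-0.62,0,0.8],[0,0,0,0,-0.75,0,0.8],[0,0,0,0,-0.87,0,0.8],[0,0,0,0,-1,0,0.8]],
  ],
)

```text
t: 20.75
tcp_pos: [0.6247, -0.1244, 0.1953]
tool_rot: [0.996, -0.092, 0.0, 0.0]
force: [-0.1, 0.1, -2.2]
finger_gap: 0.398
```

Request:
move_arm(
  plan=[
    [[0,0,0,0,-0.1,0,0.8],[0,0,0,0,-0.2,0,0.8],[0,0,0,0.01,-0.3,0,0.8],[0,0,0,0.01,-0.4,0,0.8],[0,0,0,0.02,-0.5,0,0.8],[0,0,0,0.03,-0.6,0,0.8],[0,0,0,0.03,-0.7,0,0.8],[0,0,0,0.03,-0.7,0,0.8]],
  ],
)

```text
t: 21.75
tcp_pos: [0.6403, -0.056, 0.1953]
tool_rot: [0.996, -0.091, -0.0, -0.0]
force: [-0.3, -0.4, -1.5]
finger_gap: 0.398
```

Run:
```python
from lock import *
st=status.sense(); print(st['tcp_pos'],st['force'],st['finger_gap'])
s=snap('wrist','w7'); C=cloud(s)
# boss top z~.040, tray z~.032 
m=((C[...,2]>.0375)&(C[...,2]<.0445)&(C[...,0]>.55)&(C[...,1]>-.06)).astype(np.uint8)
m=cv2.morphologyEx(m,cv2.MORPH_OPEN,np.ones((3,3)))
n,l,a,ce=cv2.connectedComponentsWithStats(m)
for i in range(1,n):
    if a[i,4]>150:
        p=C[l==i][:,:2]; c,r=cv2.minEnclosingCircle((p*1000).astype(np.float32)); print(ce[i],a[i],p.mean(0),np.ptp(p,0),c,r, to([*p.mean(0),.2]))
m=((C[...,2]>.028)&(C[...,2]<.036)&(C[...,0]>.55)&(C[...,1]>-.06)&(C[...,1]<.12))
r=cv2.minAreaRect((C[m][:,:2]*1000).astype(np.float32)); print(r)
print(button(s)); print(to([.657,.0253,.11]))
```

```text
[ 0.64032462 -0.05600313  0.19527634] [-0.34620963 -0.41950845 -1.48207007] 0.3980276080250302
[208.17552821 222.52194103] [ 171  186   76   74 4307] [0.65700182 0.02539181] [0.05618824 0.05527727] (656.5839233398438, 26.35348892211914) 28.961528778076172 [ 0.0148209  -0.83602454 -0.04736383]
[ 29.26973684 301.72368421] [ 11 300  39   5 152] [0.62141213 0.18378562] [0.0065226  0.03491765] (621.26416015625, 184.00296020507812) 17.747053146362305 [-0.62430137 -2.32835329 -0.04764178]
((662.6278686523438, 43.93064880371094), (200.1165008544922, 112.05159759521484), 70.77582550048828)
[(array([ 25.12619048, 134.45      ]), np.int32(420), array([0.7401, 0.1157, 0.068 ]), array([0.7408, 0.12  , 0.0624])), (array([382.05970149, 211.49751244]), np.int32(201), array([ 0.6491, -0.0974,  0.068 ]), array([ 0.6482, -0.0977,  0.0625])), (array([480.23915737, 230.48946716]), np.int32(807), array([ 0.6244, -0.1598,  0.068 ]), array([ 0.6226, -0.1618,  0.0624])), (array([433.4788667 , 232.52810033]), np.int32(2153), array([ 0.6287, -0.1289,  0.068 ]), array([ 0.6285, -0.1291,  0.0677])), (array([ 61.25680934, 318.26848249]), np.int32(257), array([0.6138, 0.1403, 0.068 ]), array([0.6117, 0.1448, 0.0629]))]
[ 0.01505711 -0.83532319  0.85263633]
```

View pics/w7.png

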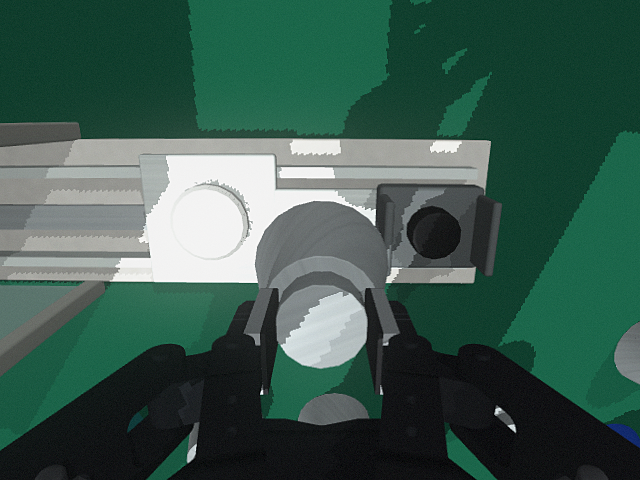

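The boss is at (208,222), which gives (0.657,0.0255), 0.2 mm from the prediction. The cup is held at (322,325). I'll place it.

Request:
move_arm(
  plan=[
    [[0,0,0,0,-0.12,0,0.8],[0,0,0,0,-0.24,0,0.8],[0,0,0,0.01,-0.36,0,0.8],[0,0,0,0.01,-0.48,0,0.8],[0,0,0,0.015,-0.6,0,0.8],[0,0,0,0.015,-0.72,0,0.8],[0,0,0,0.015,-0.836,0,0.8],[0,0,0,0.015,-0.836,0,0.8]],
  ],
)

```text
t: 22.8
tcp_pos: [0.6572, 0.026, 0.1953]
tool_rot: [0.996, -0.091, -0.0, -0.0]
force: [-0.0, -0.8, -2.0]
finger_gap: 0.402
```

Request:
move_arm(
  plan=[
    [[0,0,0,0,0,0.2,0.8],[0,0,0,0,0,0.4,0.8],[0,0,0,0,0,0.6,0.8],[0,0,0,0,0,0.7,0.8],[0,0,0,0,0,0.78,0.8],[0,0,0,0,0,0.83,0.8],[0,0,0,0,0,0.865,0.8],[0,0,0,0,0,0.865,0.8]],
  ],
)

```text
t: 23.8
tcp_pos: [0.6571, 0.025, 0.1089]
tool_rot: [0.996, -0.092, 0.0, -0.0]
force: [-0.1, 1.2, -2.4]
finger_gap: 0.401
```

Request:
move_arm(
  plan=[
    [[0,0,0,0,0,0,0.35],[0,0,0,0,0,0,0.35],[0,0,0,0,0,0,0.35],[0,0,0,0,0,-0.1,0.35],[0,0,0,0,0,-0.3,0.35],[0,0,0,0,0,-0.5,0.35],[0,0,0,0,0,-0.7,0.35],[0,0,0,0,0,-0.9,0.35]],
  ],
)

```text
t: 24.8
tcp_pos: [0.6576, 0.025, 0.2014]
tool_rot: [0.996, -0.092, 0.001, 0.0]
force: [-0.0, 0.5, 0.1]
finger_gap: 0.65
```

```bash
cat > stack.py <<'E'
from cups import *
def stack(n, s=None):
    """foot top of stack of n cups, near the tray"""
    s=s or snap('wrist'); C=cloud(s); z=.032+.066+.018*(n-1)
    hsv=cv2.cvtColor(s['img'],cv2.COLOR_RGB2HSV)
    m=((abs(C[...,2]-z)<.006)&(np.hypot(C[...,0]-.657,C[...,1]-.0255)<.035)&(hsv[...,2]>60)).astype(np.uint8)
    p=C[m>0]; print('foot top n',n,'expected z',z,'found',len(p),p.mean(0).round(4),np.median(p[:,2]).round(4),np.ptp(p[:,:2],0).round(3))
E
python3 - <<'E'
from stack import *
import look; look.near(); stack(1)
S={n:snap(n) for n in('top','scene')}
for n in S:
    for o in cups(S[n]):
        if .38<o[2][0]<.62 and abs(o[2][1])<.42: print(n,o[0],o[2],to([*o[2],.15]).round(2))
E
```

```text
tcp [0.6576 0.025  0.2014] gap 0.65 F [-0.   0.5  0.1] t 24.8
[151.9 135.2] 195 [0.7415 0.1199] [0.7415 0.1198 0.0663] shift [ 0.624 -1.085  1.31 ]
[322.  207.6] 858 [0.6746 0.0217] [0.6745 0.0217 0.066 ] shift [0.146 0.003 1.306]
[499.7 232.5] 703 [ 0.635  -0.0951] [ 0.6348 -0.095   0.0662] shift [-0.029  1.223  1.304]
[594.9 233.9] 962 [ 0.6215 -0.1618] [ 0.6213 -0.1616  0.0662] shift [-0.039  1.904  1.304]
[549.3 234.2] 1561 [ 0.6273 -0.1294] [ 0.6277 -0.1287  0.0672] shift [-0.042  1.575  1.304]
[ 96.5 316.8] 1424 [0.6249 0.2007] [0.6249 0.2012 0.066 ] shift [-0.67  -1.666  1.3  ]
foot top n 1 expected z 0.098 found 2579 [0.6567 0.0254 0.0979] 0.098 [0.036 0.036]
top [445.4 256.9] [ 0.4524 -0.3398] [-1.35  3.96  0.5 ]
top [385.5 260.2] [ 0.4408 -0.1755] [-1.76  2.37  0.5 ]
top [331.3 263.7] [ 0.4287 -0.0276] [-2.15  0.94  0.5 ]
scene [332.2 207.6] [0.454  0.0688] [-2.08 -0.06  0.5 ]
scene [301.2 228.2] [ 0.431  -0.0336] [-2.12  0.99  0.5 ]
scene [268.  268.1] [ 0.4417 -0.1806] [-1.74  2.42  0.5 ]
scene [226.1 318.7] [ 0.4537 -0.3444] [-1.33  4.    0.5 ]
```

The first cup is seated: foot top z 0.098 as expected, 0.3 mm off centre. Next is the cup at (0.453,0.072).

Request:
move_arm(
  plan=[
    [[0,0,0,-0.12,0,0,0.35],[0,0,0,-0.25,0,0,0.35],[0,0,0,-0.37,0,0,0.35],[0,0,0,-0.5,0,0,0.35],[0,0,0,-0.62,0,0,0.35],[0,0,0,-0.75,0,0,0.35],[0,0,0,-0.87,0,0,0.35],[0,0,0,-1,0,0,0.35]],
  ],
)

```text
t: 26.0
tcp_pos: [0.5581, 0.0434, 0.1989]
tool_rot: [0.996, -0.092, 0.0, 0.0]
force: [-0.8, -0.1, 1.1]
finger_gap: 0.649
```

Request:
move_arm(
  plan=[
    [[0,0,0,-0.13,0,0.05,0.35],[0,0,0,-0.26,0,0.1,0.35],[0,0,0,-0.4,0,0.2,0.35],[0,0,0,-0.54,0,0.3,0.35],[0,0,0,-0.7,-0.01,0.4,0.35],[0,0,0,-0.85,-0.02,0.5,0.35],[0,0,0,-1,-0.03,0.5,0.35],[0,0,0,-1,-0.03,0.5,0.35]],
  ],
)

```text
t: 27.0
tcp_pos: [0.4595, 0.065, 0.1488]
tool_rot: [0.996, -0.092, -0.001, -0.0]
force: [-0.1, 0.3, 0.6]
finger_gap: 0.653
```

```bash
python3 look.py
```

```text
tcp [0.4595 0.065  0.1488] gap 0.653 F [-0.1  0.3  0.6] t 27.0
[87.8  3. ] 244 [0.6056 0.1504] [0.6059 0.1507 0.0653] shift [ 1.264 -1.107  0.753]
[308.8 270.9] 3116 [0.4534 0.0736] [0.4532 0.0736 0.0658] shift [-0.092 -0.073  0.751]
[491.8 276.6] 3073 [ 0.4308 -0.0271] [ 0.4305 -0.0273  0.0656] shift [-0.13   0.958  0.751]
```

Request:
move_arm(
  plan=[
    [[0,0,0,-0.09,-0.07,0.1,0.35],[0,0,0,-0.09,-0.07,0.3,0.35],[0,0,0,-0.09,-0.07,0.5,0.35],[0,0,0,-0.09,-0.07,0.73,0.35],[0,0,0,-0.09,-0.07,0.73,0.35],[0,0,0,-0.09,-0.07,0.73,0.8],[0,0,0,-0.09,-0.07,0.73,0.8],[0,0,0,-0.09,-0.07,0.73,0.8]],
  ],
)

```text
t: 28.05
tcp_pos: [0.4539, 0.0732, 0.0765]
tool_rot: [0.996, -0.092, 0.001, -0.0]
force: [-0.2, 0.5, 0.9]
finger_gap: 0.4
```

Request:
move_arm(
  plan=[
    [[0,0,0,0,0,0,0.8],[0,0,0,0,0,0,0.8],[0,0,0,0,0,-0.1,0.8],[0,0,0,0,0,-0.3,0.8],[0,0,0,0,0,-0.5,0.8],[0,0,0,0,0,-0.7,0.8],[0,0,0,0,0,-0.9,0.8],[0,0,0,0,0,-1,0.8]],
  ],
)

```text
t: 29.05
tcp_pos: [0.4536, 0.0731, 0.1769]
tool_rot: [0.996, -0.092, 0.001, 0.0]
force: [0.0, -0.1, -1.7]
finger_gap: 0.404
```

Request:
move_arm(
  plan=[
    [[0,0,0,0.12,0.02,-0.1,0.8],[0,0,0,0.25,0.03,-0.2,0.8],[0,0,0,0.37,0.04,-0.3,0.8],[0,0,0,0.5,0.05,-0.35,0.8],[0,0,0,0.62,0.06,-0.35,0.8],[0,0,0,0.75,0.08,-0.35,0.8],[0,0,0,0.87,0.1,-0.35,0.8],[0,0,0,1,0.1,-0.35,0.8]],
  ],
)

```text
t: 30.05
tcp_pos: [0.5505, 0.0446, 0.2104]
tool_rot: [0.996, -0.092, -0.0, 0.0]
force: [0.9, 0.1, -1.0]
finger_gap: 0.399
```

Run:
```python
from h import *
st=status.sense(); print(st['tcp_pos'],st['force'],st['finger_gap'],to([.657,.0255,.127]))
```

```text
[0.55050141 0.04461343 0.21043601] [ 0.92711109  0.05765403 -1.0430286 ] 0.3990657016259309 [ 1.08269441 -0.00785839  0.83342383]
```

Request:
move_arm(
  plan=[
    [[0,0,0,0.12,0,0,0.8],[0,0,0,0.25,0,0,0.8],[0,0,0,0.37,0,0,0.8],[0,0,0,0.5,0,0,0.8],[0,0,0,0.62,0,0,0.8],[0,0,0,0.75,0,0,0.8],[0,0,0,0.87,0,0,0.8],[0,0,0,1,0,0,0.8]],
  ],
)

```text
t: 31.05
tcp_pos: [0.649, 0.0265, 0.2107]
tool_rot: [0.996, -0.092, -0.0, -0.0]
force: [0.5, 0.5, -1.7]
finger_gap: 0.395
```

Request:
move_arm(
  plan=[
    [[0,0,0,0.083,-0.008,0,0.8],[0,0,0,0.083,-0.008,0.1,0.8],[0,0,0,0.083,-0.008,0.25,0.8],[0,0,0,0.083,-0.008,0.4,0.8],[0,0,0,0.083,-0.008,0.55,0.8],[0,0,0,0.083,-0.008,0.7,0.8],[0,0,0,0.083,-0.008,0.83,0.8],[0,0,0,0.083,-0.008,0.83,0.8]],
  ],
)

```text
t: 32.05
tcp_pos: [0.6565, 0.0258, 0.127]
tool_rot: [0.996, -0.092, -0.0, 0.0]
force: [0.1, -1.0, -1.4]
finger_gap: 0.4
```

Request:
move_arm(
  plan=[
    [[0,0,0,0,0,0,0.35],[0,0,0,0,0,0,0.35],[0,0,0,0,0,0,0.35],[0,0,0,0,0,-0.1,0.35],[0,0,0,0,0,-0.3,0.35],[0,0,0,0,0,-0.5,0.35],[0,0,0,0,0,-0.7,0.35],[0,0,0,0,0,-0.9,0.35]],
  ],
)

```text
t: 33.05
tcp_pos: [0.6567, 0.0259, 0.2194]
tool_rot: [0.996, -0.092, 0.001, 0.0]
force: [-0.1, -0.8, 0.0]
finger_gap: 0.653
```

Run:
```python
from stack import *
print(status.sense()['tcp_pos'])
stack(2)
S={n:snap(n) for n in('top','scene')}
for n in S:
    for o in cups(S[n]):
        if .38<o[2][0]<.62 and abs(o[2][1])<.42: print(n,o[0],o[2],to([*o[2],.15]).round(2))
```

```text
[0.65667462 0.02586114 0.21944684]
foot top n 2 expected z 0.116 found 2643 [0.6555 0.0263 0.1158] 0.116 [0.036 0.035]
top [445.3 256.9] [ 0.4522 -0.3397] [-1.35  3.97  0.69]
top [385.4 260.3] [ 0.4404 -0.1754] [-1.77  2.38  0.69]
top [331.2 263.7] [ 0.4288 -0.0273] [-2.15  0.94  0.69]
scene [301.1 228.2] [ 0.4308 -0.0337] [-2.12  1.    0.69]
scene [268.1 268.2] [ 0.4421 -0.1809] [-1.74  2.43  0.69]
scene [226.1 318.6] [ 0.4536 -0.3443] [-1.33  4.01  0.69]
```

The second cup is nested: foot top z 0.116. Next is the cup near (0.43,-0.03).

Request:
move_arm(
  plan=[
    [[0,0,0,-0.12,0.06,0,0.35],[0,0,0,-0.25,0.12,0,0.35],[0,0,0,-0.37,0.18,0,0.35],[0,0,0,-0.5,0.24,0,0.35],[0,0,0,-0.62,0.3,0,0.35],[0,0,0,-0.75,0.36,0,0.35],[0,0,0,-0.87,0.42,0,0.35],[0,0,0,-1,0.48,0,0.35]],
  ],
)

```text
t: 34.2
tcp_pos: [0.5487, -0.0032, 0.2179]
tool_rot: [0.996, -0.092, 0.0, 0.0]
force: [-0.0, -0.2, 1.1]
finger_gap: 0.652
```

Request:
move_arm(
  plan=[
    [[0,0,0,-0.13,0.06,0.1,0.35],[0,0,0,-0.26,0.12,0.2,0.35],[0,0,0,-0.4,0.18,0.3,0.35],[0,0,0,-0.54,0.24,0.4,0.35],[0,0,0,-0.7,0.32,0.5,0.35],[0,0,0,-0.85,0.4,0.6,0.35],[0,0,0,-1,0.46,0.7,0.35],[0,0,0,-1,0.46,0.7,0.35]],
  ],
)

```text
t: 35.2
tcp_pos: [0.4409, -0.0297, 0.1475]
tool_rot: [0.996, -0.093, -0.001, -0.0]
force: [0.0, 0.2, -0.2]
finger_gap: 0.647
```

```bash
python3 look.py
```

```text
tcp [ 0.4409 -0.0297  0.1475] gap 0.647 F [ 0.   0.2 -0.2] t 35.2
[585.7 209.1] 3580 [ 0.4421 -0.1743] [ 0.4418 -0.1747  0.0655] shift [0.262 1.419 0.739]
[324.3 276.1] 3121 [ 0.4306 -0.029 ] [ 0.4304 -0.0289  0.0658] shift [-0.119  0.012  0.739]
```

Request:
move_arm(
  plan=[
    [[0,0,0,-0.11,0.01,0.1,0.35],[0,0,0,-0.11,0.01,0.3,0.35],[0,0,0,-0.11,0.01,0.5,0.35],[0,0,0,-0.11,0.01,0.72,0.35],[0,0,0,-0.11,0.01,0.72,0.35],[0,0,0,-0.11,0.01,0.72,0.8],[0,0,0,-0.11,0.01,0.72,0.8],[0,0,0,-0.11,0.01,0.72,0.8]],
  ],
)

```text
t: 36.25
tcp_pos: [0.4327, -0.029, 0.0768]
tool_rot: [0.996, -0.092, 0.001, 0.0]
force: [1.0, 1.3, 6.3]
finger_gap: 0.399
```

Request:
move_arm(
  plan=[
    [[0,0,0,0,0,0,0.8],[0,0,0,0,0,0,0.8],[0,0,0,0,0,-0.1,0.8],[0,0,0,0,0,-0.3,0.8],[0,0,0,0,0,-0.5,0.8],[0,0,0,0,0,-0.7,0.8],[0,0,0,0,0,-0.9,0.8],[0,0,0,0,0,-1,0.8]],
  ],
)

```text
t: 37.25
tcp_pos: [0.4316, -0.0288, 0.177]
tool_rot: [0.996, -0.092, 0.001, 0.0]
force: [-0.1, 0.3, -1.0]
finger_gap: 0.396
```

Request:
move_arm(
  plan=[
    [[0,0,0,0.12,-0.06,-0.1,0.8],[0,0,0,0.25,-0.12,-0.2,0.8],[0,0,0,0.37,-0.18,-0.3,0.8],[0,0,0,0.5,-0.24,-0.4,0.8],[0,0,0,0.62,-0.3,-0.5,0.8],[0,0,0,0.75,-0.36,-0.5,0.8],[0,0,0,0.87,-0.42,-0.5,0.8],[0,0,0,1,-0.48,-0.5,0.8]],
  ],
)

```text
t: 38.25
tcp_pos: [0.5391, 0.0004, 0.2251]
tool_rot: [0.996, -0.092, -0.001, -0.0]
force: [-0.4, -0.4, -2.3]
finger_gap: 0.395
```

Run:
```python
from h import *
st=status.sense(); print(st['tcp_pos'],st['force'],st['finger_gap'],to([.657,.0255,.146]))
```

```text
[5.39080180e-01 3.53853271e-04 2.25118358e-01] [-0.37173691 -0.43364268 -2.26202622] 0.39506732383428 [ 1.11436698 -0.4635215   0.78933313]
```

Request:
move_arm(
  plan=[
    [[0,0,0,0.12,-0.05,0,0.8],[0,0,0,0.25,-0.1,0,0.8],[0,0,0,0.37,-0.16,0,0.8],[0,0,0,0.5,-0.22,0,0.8],[0,0,0,0.62,-0.28,0,0.8],[0,0,0,0.75,-0.34,0,0.8],[0,0,0,0.87,-0.4,0,0.8],[0,0,0,1,-0.46,0,0.8]],
  ],
)

```text
t: 39.25
tcp_pos: [0.6463, 0.0272, 0.2257]
tool_rot: [0.996, -0.092, -0.0, -0.0]
force: [-0.7, 0.3, -2.0]
finger_gap: 0.401
```

Request:
move_arm(
  plan=[
    [[0,0,0,0.115,-0.004,0,0.8],[0,0,0,0.115,-0.004,0,0.8],[0,0,0,0.115,-0.004,0.2,0.8],[0,0,0,0.115,-0.004,0.35,0.8],[0,0,0,0.115,-0.004,0.5,0.8],[0,0,0,0.115,-0.004,0.65,0.8],[0,0,0,0.115,-0.004,0.79,0.8],[0,0,0,0.115,-0.004,0.79,0.8]],
  ],
)

```text
t: 40.25
tcp_pos: [0.6575, 0.025, 0.1463]
tool_rot: [0.996, -0.092, 0.0, 0.0]
force: [1.2, -1.5, -2.1]
finger_gap: 0.397
```

Request:
move_arm(
  plan=[
    [[0,0,0,0,0,0,0.35],[0,0,0,0,0,0,0.35],[0,0,0,0,0,0,0.35],[0,0,0,0,0,-0.1,0.35],[0,0,0,0,0,-0.3,0.35],[0,0,0,0,0,-0.5,0.35],[0,0,0,0,0,-0.7,0.35],[0,0,0,0,0,-0.9,0.35]],
  ],
)

```text
t: 41.25
tcp_pos: [0.657, 0.0252, 0.2384]
tool_rot: [0.996, -0.092, 0.0, 0.0]
force: [-0.3, 0.3, -0.5]
finger_gap: 0.651
```

Run:
```python
from stack import *
print(status.sense()['tcp_pos'])
stack(3)
S={n:snap(n) for n in('top','scene')}
for n in S:
    for o in cups(S[n]):
        if .38<o[2][0]<.62 and abs(o[2][1])<.42: print(n,o[0],o[2],to([*o[2],.15]).round(2))
```

```text
[0.65696696 0.02522923 0.23841366]
foot top n 3 expected z 0.134 found 2639 [0.6551 0.0257 0.1341] 0.1343 [0.036 0.036]
top [445.3 256.9] [ 0.4523 -0.3396] [-1.35  3.96  0.88]
top [385.3 260.4] [ 0.4402 -0.1751] [-1.77  2.37  0.88]
scene [268.1 268.4] [ 0.4424 -0.1812] [-1.74  2.42  0.88]
scene [226.1 318.7] [ 0.4537 -0.3444] [-1.33  4.01  0.88]
```

Three cups are nested: foot top z 0.134. Next is the cup near (0.442,-0.176).

Request:
move_arm(
  plan=[
    [[0,0,0,-0.1,0.1,0,0.35],[0,0,0,-0.2,0.22,0,0.35],[0,0,0,-0.3,0.34,0,0.35],[0,0,0,-0.4,0.46,0,0.35],[0,0,0,-0.5,0.58,0,0.35],[0,0,0,-0.6,0.7,0,0.35],[0,0,0,-0.65,0.85,0,0.35],[0,0,0,-0.7,1,0,0.35]],
  ],
)

```text
t: 42.4
tcp_pos: [0.5695, -0.0613, 0.2369]
tool_rot: [0.996, -0.092, 0.0, 0.0]
force: [-0.4, -0.3, -0.4]
finger_gap: 0.645
```

Request:
move_arm(
  plan=[
    [[0,0,0,-0.08,0.12,0.05,0.35],[0,0,0,-0.16,0.24,0.1,0.35],[0,0,0,-0.24,0.36,0.15,0.35],[0,0,0,-0.32,0.48,0.2,0.35],[0,0,0,-0.4,0.6,0.25,0.35],[0,0,0,-0.48,0.72,0.3,0.35],[0,0,0,-0.56,0.85,0.35,0.35],[0,0,0,-0.65,1,0.4,0.35]],
  ],
)

```text
t: 43.4
tcp_pos: [0.4869, -0.1474, 0.1965]
tool_rot: [0.996, -0.092, 0.0, 0.0]
force: [0.5, 0.3, -0.6]
finger_gap: 0.65
```

Request:
move_arm(
  plan=[
    [[0,0,0,-0.08,0.08,0.1,0.35],[0,0,0,-0.16,0.16,0.2,0.35],[0,0,0,-0.25,0.24,0.3,0.35],[0,0,0,-0.33,0.32,0.4,0.35],[0,0,0,-0.4,0.4,0.48,0.35],[0,0,0,-0.4,0.4,0.48,0.35],[0,0,0,-0.4,0.4,0.48,0.35],[0,0,0,-0.4,0.4,0.48,0.35]],
  ],
)

```text
t: 44.4
tcp_pos: [0.4414, -0.1787, 0.1492]
tool_rot: [0.996, -0.092, 0.001, 0.0]
force: [-0.2, 0.1, -0.3]
finger_gap: 0.649
```

```bash
python3 look.py
```

```text
tcp [ 0.4414 -0.1787  0.1492] gap 0.649 F [-0.2  0.1 -0.3] t 44.4
[609.  185.2] 3508 [ 0.4534 -0.3376] [ 0.4531 -0.338   0.0654] shift [0.408 1.541 0.752]
[318.8 257.5] 3168 [ 0.4421 -0.177 ] [ 0.442  -0.177   0.0658] shift [ 0.003 -0.018  0.751]
```

Request:
move_arm(
  plan=[
    [[0,0,0,0.003,-0.02,0.1,0.35],[0,0,0,0.003,-0.02,0.3,0.35],[0,0,0,0.003,-0.02,0.5,0.35],[0,0,0,0.003,-0.02,0.73,0.35],[0,0,0,0.003,-0.02,0.73,0.35],[0,0,0,0.003,-0.02,0.73,0.8],[0,0,0,0.003,-0.02,0.73,0.8],[0,0,0,0.003,-0.02,0.73,0.8]],
  ],
)

```text
t: 45.45
tcp_pos: [0.4419, -0.1769, 0.0764]
tool_rot: [0.996, -0.092, 0.001, 0.0]
force: [0.6, -0.2, 0.4]
finger_gap: 0.401
```

Request:
move_arm(
  plan=[
    [[0,0,0,0,0,0,0.8],[0,0,0,0,0,0,0.8],[0,0,0,0,0,-0.1,0.8],[0,0,0,0,0,-0.3,0.8],[0,0,0,0,0,-0.5,0.8],[0,0,0,0,0,-0.7,0.8],[0,0,0,0,0,-0.9,0.8],[0,0,0,0,0,-1,0.8]],
  ],
)

```text
t: 46.45
tcp_pos: [0.4416, -0.1768, 0.1769]
tool_rot: [0.996, -0.092, 0.0, 0.0]
force: [-0.2, -0.5, -2.0]
finger_gap: 0.399
```

Request:
move_arm(
  plan=[
    [[0,0,0,0.09,-0.12,-0.1,0.8],[0,0,0,0.18,-0.24,-0.2,0.8],[0,0,0,0.27,-0.36,-0.3,0.8],[0,0,0,0.36,-0.48,-0.4,0.8],[0,0,0,0.45,-0.6,-0.5,0.8],[0,0,0,0.54,-0.72,-0.6,0.8],[0,0,0,0.63,-0.86,-0.7,0.8],[0,0,0,0.73,-1,-0.7,0.8]],
  ],
)

```text
t: 47.45
tcp_pos: [0.5329, -0.0912, 0.2468]
tool_rot: [0.996, -0.092, 0.001, 0.0]
force: [0.1, -0.3, -2.6]
finger_gap: 0.4
```

Request:
move_arm(
  plan=[
    [[0,0,0,0.09,-0.12,0,0.8],[0,0,0,0.18,-0.24,0,0.8],[0,0,0,0.27,-0.36,0,0.8],[0,0,0,0.36,-0.48,0,0.8],[0,0,0,0.45,-0.6,0,0.8],[0,0,0,0.54,-0.72,0,0.8],[0,0,0,0.63,-0.86,0,0.8],[0,0,0,0.73,-1,0,0.8]],
  ],
)

```text
t: 48.45
tcp_pos: [0.6225, -0.0061, 0.2458]
tool_rot: [0.996, -0.092, -0.0, -0.0]
force: [0.7, 0.5, -2.1]
finger_gap: 0.4
```

Run:
```python
from h import *
st=status.sense(); print(st['tcp_pos'],st['force'],st['finger_gap'],to([.6565,.0255,.164]))
```

```text
[ 0.62247343 -0.00608742  0.24581286] [ 0.65531598  0.5447604  -2.13532762] 0.40024086596729724 [ 0.27658862 -0.3729361   0.81811309]
```

Request:
move_arm(
  plan=[
    [[0,0,0,0.07,-0.1,0,0.8],[0,0,0,0.14,-0.2,0,0.8],[0,0,0,0.21,-0.3,0,0.8],[0,0,0,0.277,-0.373,0,0.8],[0,0,0,0.277,-0.373,0,0.8],[0,0,0,0.277,-0.373,0.1,0.8],[0,0,0,0.277,-0.373,0.2,0.8],[0,0,0,0.277,-0.373,0.2,0.8]],
  ],
)

```text
t: 49.45
tcp_pos: [0.6546, 0.0245, 0.2241]
tool_rot: [0.996, -0.092, -0.002, -0.0]
force: [-0.0, 0.2, -1.6]
finger_gap: 0.396
```

Request:
move_arm(
  plan=[
    [[0,0,0,0,0,0.1,0.8],[0,0,0,0,0,0.25,0.8],[0,0,0,0,0,0.4,0.8],[0,0,0,0,0,0.52,0.8],[0,0,0,0,0,0.62,0.8],[0,0,0,0,0,0.62,0.8],[0,0,0,0,0,0.62,0.35],[0,0,0,0,0,0.62,0.35]],
  ],
)

```text
t: 50.45
tcp_pos: [0.6562, 0.0247, 0.1643]
tool_rot: [0.996, -0.092, 0.001, 0.0]
force: [-0.3, 0.4, -0.3]
finger_gap: 0.65
```

Request:
move_arm(
  plan=[
    [[0,0,0,0,0,0,0.35],[0,0,0,0,0,0,0.35],[0,0,0,0,0,0,0.35],[0,0,0,0,0,-0.1,0.35],[0,0,0,0,0,-0.3,0.35],[0,0,0,0,0,-0.5,0.35],[0,0,0,0,0,-0.7,0.35],[0,0,0,0,0,-0.9,0.35]],
  ],
)

```text
t: 51.45
tcp_pos: [0.6559, 0.0247, 0.2553]
tool_rot: [0.996, -0.092, 0.0, 0.0]
force: [0.2, 0.5, 0.3]
finger_gap: 0.652
```

Run:
```python
from stack import *
print(status.sense()['tcp_pos'])
stack(4)
S={n:snap(n) for n in('top','scene')}
for n in S:
    for o in cups(S[n]):
        if .38<o[2][0]<.62 and abs(o[2][1])<.42: print(n,o[0],o[2],to([*o[2],.15]).round(2))
```

```text
[0.65594417 0.02468073 0.25530589]
foot top n 4 expected z 0.152 found 2666 [0.656 0.025 0.152] 0.1521 [0.035 0.036]
top [445.3 257. ] [ 0.4522 -0.3397] [-1.35  3.96  1.05]
scene [226.1 318.5] [ 0.4536 -0.3441] [-1.32  4.    1.05]
```

Four cups are nested: foot top z 0.152. Last is the cup near (0.453,-0.339).

Request:
move_arm(
  plan=[
    [[0,0,0,-0.04,0.12,0,0.35],[0,0,0,-0.08,0.24,0,0.35],[0,0,0,-0.12,0.36,0,0.35],[0,0,0,-0.16,0.48,0,0.35],[0,0,0,-0.2,0.6,0,0.35],[0,0,0,-0.24,0.72,0,0.35],[0,0,0,-0.29,0.86,0,0.35],[0,0,0,-0.33,1,0,0.35]],
  ],
)

```text
t: 52.6
tcp_pos: [0.6045, -0.0684, 0.2538]
tool_rot: [0.996, -0.092, -0.0, 0.0]
force: [0.4, -0.3, -1.0]
finger_gap: 0.649
```

Request:
move_arm(
  plan=[
    [[0,0,0,-0.04,0.12,0.04,0.35],[0,0,0,-0.08,0.24,0.08,0.35],[0,0,0,-0.12,0.36,0.12,0.35],[0,0,0,-0.16,0.48,0.16,0.35],[0,0,0,-0.2,0.6,0.2,0.35],[0,0,0,-0.24,0.72,0.25,0.35],[0,0,0,-0.29,0.86,0.3,0.35],[0,0,0,-0.33,1,0.35,0.35]],
  ],
)

```text
t: 53.6
tcp_pos: [0.5537, -0.1606, 0.2184]
tool_rot: [0.996, -0.092, -0.0, -0.0]
force: [-0.2, 0.4, 0.6]
finger_gap: 0.654
```

Request:
move_arm(
  plan=[
    [[0,0,0,-0.04,0.12,0.04,0.35],[0,0,0,-0.08,0.24,0.08,0.35],[0,0,0,-0.12,0.36,0.12,0.35],[0,0,0,-0.16,0.48,0.16,0.35],[0,0,0,-0.2,0.6,0.2,0.35],[0,0,0,-0.24,0.72,0.25,0.35],[0,0,0,-0.29,0.86,0.3,0.35],[0,0,0,-0.33,1,0.35,0.35]],
  ],
)

```text
t: 54.6
tcp_pos: [0.5029, -0.2529, 0.1835]
tool_rot: [0.996, -0.092, -0.0, -0.0]
force: [0.5, 0.3, -0.1]
finger_gap: 0.654
```

Request:
move_arm(
  plan=[
    [[0,0,0,-0.05,0.12,0.06,0.35],[0,0,0,-0.1,0.24,0.12,0.35],[0,0,0,-0.15,0.36,0.18,0.35],[0,0,0,-0.2,0.48,0.24,0.35],[0,0,0,-0.25,0.6,0.3,0.35],[0,0,0,-0.3,0.75,0.35,0.35],[0,0,0,-0.34,0.94,0.35,0.35],[0,0,0,-0.34,0.94,0.35,0.35]],
  ],
)

```text
t: 55.6
tcp_pos: [0.4526, -0.3403, 0.149]
tool_rot: [0.996, -0.093, 0.001, 0.001]
force: [-0.6, -0.1, 0.4]
finger_gap: 0.647
```

```bash
python3 look.py
```

```text
tcp [ 0.4526 -0.3403  0.149 ] gap 0.647 F [-0.6 -0.1  0.4] t 55.6
[323.5 255.9] 3192 [ 0.4538 -0.3415] [ 0.4536 -0.3414  0.0658] shift [0.015 0.02  0.75 ]
```

Request:
move_arm(
  plan=[
    [[0,0,0,0.013,0.01,0.1,0.35],[0,0,0,0.013,0.01,0.3,0.35],[0,0,0,0.013,0.01,0.5,0.35],[0,0,0,0.013,0.01,0.73,0.35],[0,0,0,0.013,0.01,0.73,0.35],[0,0,0,0.013,0.01,0.73,0.8],[0,0,0,0.013,0.01,0.73,0.8],[0,0,0,0.013,0.01,0.73,0.8]],
  ],
)

```text
t: 56.65
tcp_pos: [0.4544, -0.3397, 0.0767]
tool_rot: [0.996, -0.092, 0.001, 0.001]
force: [-0.0, 1.2, 1.6]
finger_gap: 0.397
```

Request:
move_arm(
  plan=[
    [[0,0,0,0,0,0,0.8],[0,0,0,0,0,0,0.8],[0,0,0,0,0,-0.1,0.8],[0,0,0,0,0,-0.3,0.8],[0,0,0,0,0,-0.5,0.8],[0,0,0,0,0,-0.7,0.8],[0,0,0,0,0,-0.9,0.8],[0,0,0,0,0,-1,0.8]],
  ],
)

```text
t: 57.65
tcp_pos: [0.4538, -0.3396, 0.1768]
tool_rot: [0.996, -0.092, 0.0, 0.0]
force: [0.3, -0.4, -1.9]
finger_gap: 0.399
```

Request:
move_arm(
  plan=[
    [[0,0,0,0.04,-0.12,-0.05,0.8],[0,0,0,0.08,-0.24,-0.1,0.8],[0,0,0,0.12,-0.36,-0.15,0.8],[0,0,0,0.16,-0.48,-0.2,0.8],[0,0,0,0.2,-0.6,-0.25,0.8],[0,0,0,0.24,-0.72,-0.3,0.8],[0,0,0,0.29,-0.86,-0.35,0.8],[0,0,0,0.33,-1,-0.4,0.8]],
  ],
)

```text
t: 58.65
tcp_pos: [0.5052, -0.2463, 0.2162]
tool_rot: [0.996, -0.092, 0.0, 0.0]
force: [-0.7, 0.6, -1.1]
finger_gap: 0.394
```

Request:
move_arm(
  plan=[
    [[0,0,0,0.04,-0.12,-0.06,0.8],[0,0,0,0.08,-0.24,-0.12,0.8],[0,0,0,0.12,-0.36,-0.18,0.8],[0,0,0,0.16,-0.48,-0.24,0.8],[0,0,0,0.2,-0.6,-0.3,0.8],[0,0,0,0.24,-0.72,-0.36,0.8],[0,0,0,0.29,-0.86,-0.43,0.8],[0,0,0,0.33,-1,-0.5,0.8]],
  ],
)

```text
t: 59.65
tcp_pos: [0.556, -0.1541, 0.2663]
tool_rot: [0.996, -0.092, 0.0, -0.0]
force: [0.8, 1.1, -2.7]
finger_gap: 0.399
```

Request:
move_arm(
  plan=[
    [[0,0,0,0.04,-0.12,0,0.8],[0,0,0,0.08,-0.24,0,0.8],[0,0,0,0.12,-0.36,0,0.8],[0,0,0,0.16,-0.48,0,0.8],[0,0,0,0.2,-0.6,0,0.8],[0,0,0,0.24,-0.72,0,0.8],[0,0,0,0.29,-0.86,0,0.8],[0,0,0,0.33,-1,0,0.8]],
  ],
)

```text
t: 60.65
tcp_pos: [0.6068, -0.0618, 0.2658]
tool_rot: [0.996, -0.092, 0.0, -0.0]
force: [-0.3, -0.3, -1.0]
finger_gap: 0.402
```

Run:
```python
from h import *
st=status.sense(); print(st['tcp_pos'],st['force'],st['finger_gap'],to([.6563,.0253,.182]))
```

```text
[ 0.60678532 -0.06181947  0.26581651] [-0.32976017 -0.30909827 -0.98290282] 0.40235538100811385 [ 0.32685667 -0.94721171  0.83822783]
```

Seating needs TCP z ≈ 0.1805, so I'll release at about 0.1815.

Request:
move_arm(
  plan=[
    [[0,0,0,0.05,-0.15,0,0.8],[0,0,0,0.1,-0.3,0,0.8],[0,0,0,0.15,-0.45,0,0.8],[0,0,0,0.21,-0.6,0,0.8],[0,0,0,0.27,-0.78,0,0.8],[0,0,0,0.32,-0.94,0,0.8],[0,0,0,0.325,-0.945,0,0.8],[0,0,0,0.325,-0.945,0,0.8]],
  ],
)

```text
t: 61.65
tcp_pos: [0.6554, 0.0241, 0.2656]
tool_rot: [0.996, -0.092, -0.0, 0.0]
force: [-0.6, -0.3, -2.6]
finger_gap: 0.399
```

Request:
move_arm(
  plan=[
    [[0,0,0,0,0,0.15,0.8],[0,0,0,0,0,0.3,0.8],[0,0,0,0,0,0.45,0.8],[0,0,0,0,0,0.6,0.8],[0,0,0,0,0,0.74,0.8],[0,0,0,0,0,0.84,0.8],[0,0,0,0,0,0.84,0.8],[0,0,0,0,0,0.84,0.35]],
  ],
)

```text
t: 62.65
tcp_pos: [0.6559, 0.0242, 0.1822]
tool_rot: [0.996, -0.092, 0.001, 0.0]
force: [-0.9, -0.4, 1.4]
finger_gap: 0.596
```

Request:
move_arm(
  plan=[
    [[0,0,0,0,0,0,0.35],[0,0,0,0,0,0,0.35],[0,0,0,0,0,0,0.35],[0,0,0,0,0,-0.1,0.35],[0,0,0,0,0,-0.25,0.35],[0,0,0,0,0,-0.4,0.35],[0,0,0,0,0,-0.55,0.35],[0,0,0,0,0,-0.7,0.35]],
  ],
)

```text
t: 63.65
tcp_pos: [0.6557, 0.0242, 0.2533]
tool_rot: [0.996, -0.092, 0.0, 0.0]
force: [-0.8, -0.2, 0.1]
finger_gap: 0.651
```

Run:
```python
from stack import *
import lock
print(status.sense()['tcp_pos'])
s=snap('wrist','w8'); stack(5,s); print([b for b in lock.button(s)])
s=snap('scene','s8'); cv2.imwrite('pics/s8c.png',cv2.resize(s['img'][130:370,180:500,::-1],None,fx=2.4,fy=2.4,interpolation=cv2.INTER_CUBIC))
print(to([.628,-.131,.2]))
```

```text
[0.65565887 0.0242447  0.25334683]
foot top n 5 expected z 0.16999999999999998 found 3140 [0.6554 0.0246 0.1699] 0.17 [0.036 0.036]
[(array([469.42490842, 212.02747253]), np.int32(546), array([ 0.6363, -0.0932,  0.068 ]), array([ 0.6348, -0.095 ,  0.0624])), (array([549.64987715, 213.44103194]), np.int32(814), array([ 0.623 , -0.1584,  0.068 ]), array([ 0.6214, -0.1614,  0.0627])), (array([511.34645161, 213.98193548]), np.int32(1550), array([ 0.6284, -0.127 ,  0.068 ]), array([ 0.628 , -0.1272,  0.0676]))]
[-1.31178145e-03  1.57807065e+00  5.44924917e-01]
```

View pics/s8c.png

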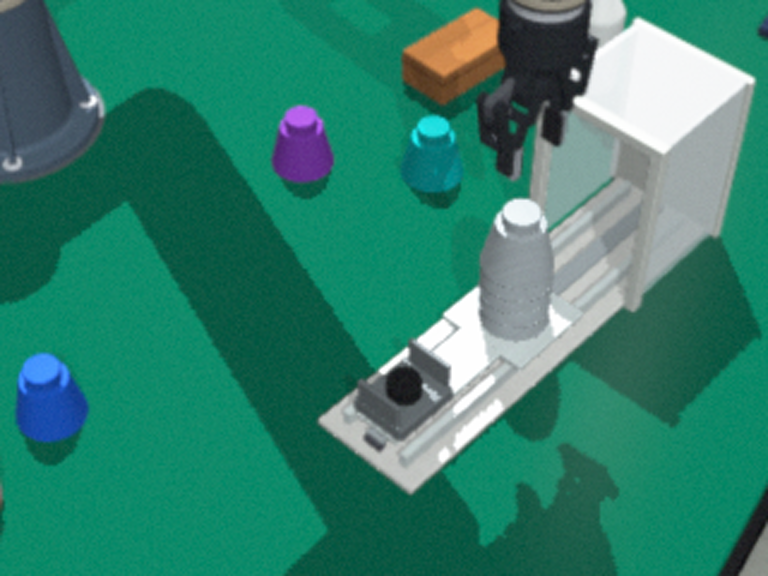

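All five cups stand as one stack, foot top z 0.170, and the carriage button is up at crop (403,385). Only the blue, purple and turquoise look-alikes remain on the bench. Next I go to the release.

Request:
move_arm(
  plan=[
    [[0,0,0,0,0.12,0,1],[0,0,0,0,0.25,0,1],[0,0,0,0,0.37,0,1],[0,0,0,0,0.5,0,1],[0,0,0,0,0.62,0,1],[0,0,0,0,0.75,0,1],[0,0,0,0,0.87,0,1],[0,0,0,0,1,0,1]],
  ],
)

```text
t: 64.75
tcp_pos: [0.637, -0.0748, 0.2519]
tool_rot: [0.996, -0.092, 0.0, -0.0]
force: [0.4, -0.5, 0.8]
finger_gap: -0.003
```

Request:
move_arm(
  plan=[
    [[0,0,0,0,0.15,0,1],[0,0,0,0,0.3,0,1],[0,0,0,0,0.45,0.15,1],[0,0,0,0,0.58,0.35,1],[0,0,0,0,0.58,0.55,1],[0,0,0,0,0.58,0.75,1],[0,0,0,0,0.58,0.9,1],[0,0,0,0,0.58,0.9,1]],
  ],
)

```text
t: 65.75
tcp_pos: [0.6255, -0.1309, 0.1599]
tool_rot: [0.996, -0.092, -0.002, -0.001]
force: [-0.9, 0.2, 0.4]
finger_gap: -0.002
```

Run:
```python
from lock import *
s=snap('wrist'); st=status.sense(); print(st['tcp_pos'],st['force'],to([.6278,-.1315,.0838])); print(button(s))
```

```text
[ 0.62623573 -0.13117364  0.16106786] [ 1.1462624  -0.64030278 -0.10185479] [1.70128129e-02 5.32363096e-04 7.72656311e-01]
[(array([268.14496314, 237.54545455]), np.int32(407), array([ 0.6398, -0.1025,  0.068 ]), array([ 0.6388, -0.1017,  0.0626])), (array([375.81280788, 239.34729064]), np.int32(406), array([ 0.6274, -0.1624,  0.068 ]), array([ 0.6262, -0.1626,  0.0625])), (array([321.98564593, 246.79241811]), np.int32(2717), array([ 0.6287, -0.1315,  0.068 ]), array([ 0.6286, -0.1315,  0.0678])), (array([109.05188679, 272.85849057]), np.int32(212), array([ 0.636 , -0.0048,  0.068 ]), array([ 0.6342, -0.0009,  0.0593]))]
```

Request:
move_arm(
  plan=[
    [[0,0,0,0.02,0,0.15,1],[0,0,0,0.02,0,0.3,1],[0,0,0,0.02,0,0.45,1],[0,0,0,0.02,0,0.55,1],[0,0,0,0.02,0,0.63,1],[0,0,0,0.02,0,0.7,1],[0,0,0,0.02,0,0.77,1],[0,0,0,0.02,0,0.77,1]],
  ],
)

```text
t: 66.8
tcp_pos: [0.6287, -0.1315, 0.0852]
tool_rot: [0.996, -0.092, 0.0, 0.0]
force: [-0.8, 0.8, 5.6]
finger_gap: -0.001
```

Request:
move_arm(
  plan=[
    [[0,0,0,0,0,0.017,1],[0,0,0,0,0,0.017,1],[0,0,0,0,-0.03,0.017,1],[0,0,0,0,-0.08,0.017,1],[0,0,0,0,-0.13,0.017,1],[0,0,0,0,-0.19,0.017,1],[0,0,0,0,-0.25,0.017,1],[0,0,0,0,-0.3,0.017,1]],
  ],
)

```text
t: 67.8
tcp_pos: [0.6343, -0.1025, 0.0844]
tool_rot: [0.996, -0.092, 0.001, 0.001]
force: [-1.6, -1.6, 4.9]
finger_gap: -0.003
```

Run:
```python
from stack import *
st=status.sense(); print(st['tcp_pos'],st['force'])
s=snap('wrist','w9')
s=snap('scene'); C=cloud(s)
m=(abs(C[...,2]-.17)<.008)&(C[...,0]>.6)&(C[...,0]<.72)&(C[...,1]>-.02)&(C[...,1]<.12); print(m.sum(),C[m].mean(0) if m.any() else '')
```

```text
[ 0.63429045 -0.10245843  0.08435407] [-1.60440193 -1.57315175  4.91519414]
174 [0.66122498 0.05054082 0.16970264]
```

View pics/w9.png

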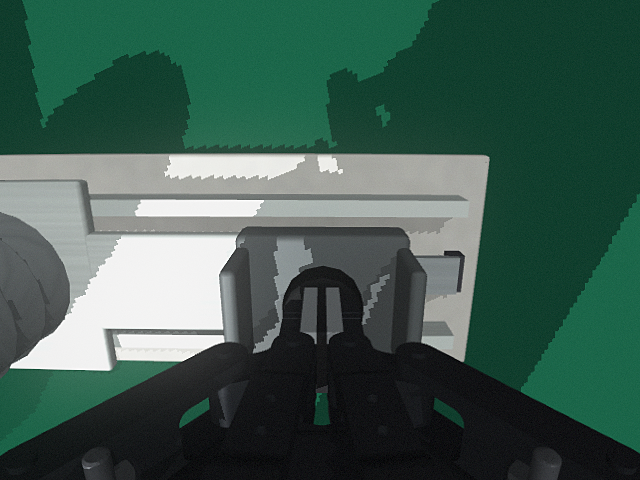

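The stack is riding along, with the button at (322,290) under the tips. I'll continue into the chamber.

Request:
move_arm(
  plan=[
    [[0,0,0,0,-0.06,0.008,1],[0,0,0,0,-0.16,0.008,1],[0,0,0,0,-0.3,0.008,1],[0,0,0,0,-0.45,0.008,1],[0,0,0,0,-0.6,0.008,1],[0,0,0,0,-0.75,0.008,1],[0,0,0,0,-0.88,0.008,1],[0,0,0,0,-0.96,0.008,1]],
  ],
)

```text
t: 68.9
tcp_pos: [0.6526, -0.0075, 0.0838]
tool_rot: [0.996, -0.092, 0.001, 0.001]
force: [-0.9, -1.9, 5.4]
finger_gap: -0.001
```

Request:
move_arm(
  plan=[
    [[0,0,0,0,-0.05,0,1],[0,0,0,0,-0.1,0,1],[0,0,0,0,-0.15,0,1],[0,0,0,0,-0.2,0,1],[0,0,0,0,-0.25,0,1],[0,0,0,0,-0.3,0,1],[0,0,0,0,-0.35,0,1],[0,0,0,0,-0.35,0,1]],
  ],
)

```text
t: 69.9
tcp_pos: [0.6592, 0.0271, 0.0839]
tool_rot: [0.996, -0.092, 0.002, -0.0]
force: [-0.2, 1.5, 6.2]
finger_gap: 0.002
```

Request:
move_arm(
  plan=[
    [[0,0,0,0,-0.03,0,1],[0,0,0,0,-0.06,0,1],[0,0,0,0,-0.09,0,1],[0,0,0,0,-0.12,0,1],[0,0,0,0,-0.15,0,1],[0,0,0,0,-0.18,0,1],[0,0,0,0,-0.2,0,1],[0,0,0,0,-0.2,0,1]],
  ],
)

```text
t: 70.9
tcp_pos: [0.663, 0.0454, 0.0839]
tool_rot: [0.996, -0.092, 0.002, 0.001]
force: [-0.7, -2.6, 5.1]
finger_gap: -0.0
```

Run:
```python
from h import *
st=status.sense(); print(st['tcp_pos'],st['force'])
s=snap('wrist','w10')
```

```text
[0.66297801 0.0454424  0.08392883] [-0.73495309 -2.62455276  5.076881  ]
```

Request:
move_arm(
  plan=[
    [[0,0,0,0,-0.02,0,1],[0,0,0,0,-0.04,0,1],[0,0,0,0,-0.06,0,1],[0,0,0,0,-0.08,0,1],[0,0,0,0,-0.09,0,1],[0,0,0,0,-0.1,0,1],[0,0,0,0,-0.11,0,1],[0,0,0,0,-0.11,0,1]],
  ],
)

```text
t: 71.95
tcp_pos: [0.6643, 0.0525, 0.084]
tool_rot: [0.996, -0.091, 0.001, 0.004]
force: [-2.5, -12.4, 6.7]
finger_gap: 0.001
```

Request:
move_arm(
  plan=[
    [[0,0,0,0,-0.01,0,1],[0,0,0,0,-0.02,0,1],[0,0,0,0,-0.03,0,1],[0,0,0,0,-0.03,0,1],[0,0,0,0,-0.03,0,1],[0,0,0,0,-0.03,0,1],[0,0,0,0,-0.03,0,1],[0,0,0,0,-0.03,0,1]],
  ],
)

```text
t: 72.95
tcp_pos: [0.6644, 0.0527, 0.084]
tool_rot: [0.996, -0.091, 0.0, 0.006]
force: [-4.6, -19.8, 7.8]
finger_gap: 0.002
```

Request:
move_arm(
  plan=[
    [[0,0,0,0,0.04,0,1],[0,0,0,0,0.04,-0.04,1],[0,0,0,0,0.04,-0.1,1],[0,0,0,0,0.04,-0.2,1],[0,0,0,0,0.04,-0.4,1],[0,0,0,0,0.04,-0.6,1],[0,0,0,0,0.04,-0.8,1],[0,0,0,0,0.04,-1,1]],
  ],
)

```text
t: 73.95
tcp_pos: [0.6639, 0.0568, 0.1846]
tool_rot: [0.996, -0.092, 0.001, -0.0]
force: [0.2, 0.3, -0.2]
finger_gap: -0.004
```

Request:
move_arm(
  plan=[
    [[0,0,0,-0.1,0.1,0,1],[0,0,0,-0.2,0.2,0,1],[0,0,0,-0.3,0.3,0,1],[0,0,0,-0.4,0.4,-0.1,1],[0,0,0,-0.5,0.45,-0.1,1],[0,0,0,-0.6,0.5,-0.2,1],[0,0,0,-0.6,0.5,-0.2,1],[0,0,0,-0.6,0.5,-0.2,1]],
  ],
)

```text
t: 74.95
tcp_pos: [0.5958, 0.0183, 0.2026]
tool_rot: [0.996, -0.092, 0.001, -0.0]
force: [0.3, 0.9, -0.5]
finger_gap: 0.002
```

Run:
```python
from lock import *
st=status.sense(); print(st['tcp_pos'],st['force'],st['t'])
s=snap('wrist','w11'); print(button(s))
s2=snap('scene','s11'); print(button(s2)); 
a=cv2.resize(s2['img'][110:310,300:500,::-1],(400,400),interpolation=cv2.INTER_CUBIC); b=cv2.resize(s['img'][:,:,::-1],(400,300))
c=np.zeros((400,800,3),np.uint8); c[:,:400]=a; c[:300,400:]=b; cv2.imwrite('pics/f.png',c)
```

```text
[0.59583779 0.01827403 0.20264402] [ 0.28885418  0.943631   -0.51525356] 74.95
[(array([112.36363636,  49.        ]), np.int32(110), array([0.7337, 0.1221, 0.068 ]), array([0.7352, 0.124 , 0.0618])), (array([229.90116279, 143.39728682]), np.int32(516), array([0.665, 0.065, 0.068]), array([0.6648, 0.0663, 0.0625])), (array([ 68.64516129, 113.75806452]), np.int32(62), array([0.7031, 0.1621, 0.068 ]), array([0.7027, 0.1614, 0.0698])), (array([277.63145649, 144.92415077]), np.int32(2149), array([0.6583, 0.0353, 0.068 ]), array([0.6583, 0.0353, 0.0677])), (array([ 84.15284974, 177.37564767]), np.int32(386), array([0.6625, 0.166 , 0.068 ]), array([0.6622, 0.1694, 0.0585]))]
[(array([400.59808612, 246.92344498]), np.int32(209), array([0.6635, 0.04  , 0.068 ]), array([0.6614, 0.0377, 0.0661])), (array([387.12857143, 257.52857143]), np.int32(70), array([ 0.6535, -0.0067,  0.068 ]), array([ 0.651 , -0.0011,  0.063 ]))]
```

View pics/f.png

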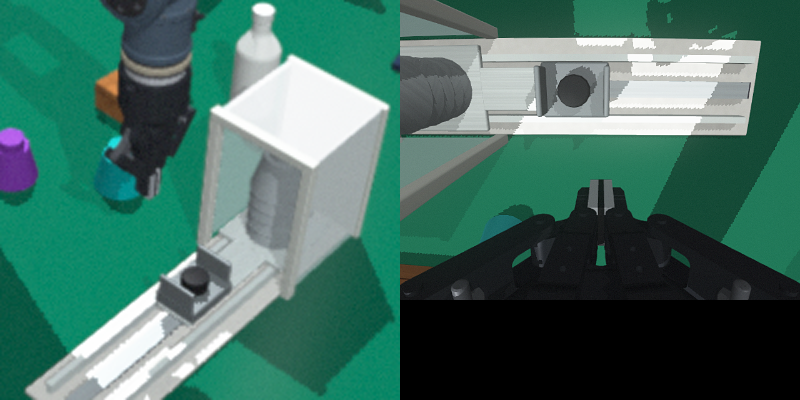

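The last view shows the stack upright in the chamber at (268,200) and the button up at (195,278), z 0.0677. The button has travelled 169.4 mm and the gripper is clear, so I'm handing in.

```bash
python3 -c "
from station import manip; print(manip.sign_off())"
```

```text
the job is handed in; nothing more can be done
None
```

The job is done and handed in at about 75 s of the 210 s allowed. I drew the carriage out to the loading end and let it lock. I then nested all five steel cups mouth-down over the boss, slid the loaded carriage home against its stop, and let the release up.

**Last checks**
- **Stack:** with the last cup placed, the top foot stood at z 0.170 m, as a full stack of five should. After the slide, the last picture shows the stack upright in the chamber.
- **Carriage home:** by the wrist camera the release moved 169.4 mm of the nominal 170. A push of about 20 N moved it no further.
- **Lock:** the button top read 67.7 mm, against 68 mm at rest. I took that as locked and did not tug the carriage to test it.
- **Forces:** the wrist force at the end of each move stayed below 30 N.
- **Other objects:** I never reached for the bottle, jar, box or coloured look-alikes. I did not measure their positions again at the end.

**Disagreements**
- **Cameras:** the top and scene cameras disagreed by about 4–6 mm in y, so I took each grasp point from the wrist camera.
- **Draw-out travel:** positions taken before and after the draw-out gave only about 166 mm. The first one was a rougher estimate.

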